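# Slip test of sole-coated blocks on a tilting plate

## Task

Run the slip test on the tabbed test blocks: with the test plate level, stand all of them side by side on the dark strip near its upper end, then lift the plate by its tab as far as it goes so that each block shows whether it slides down to the foot stop or holds. Afterwards sort them: stand the blocks that slid in the drawer of the small unit and those that held in the open tray on top of it. Finish with the plate back down level and the drawer pushed fully shut, leaving the other things on the bench where they are.

Things in the scene. Friction and masses are not known exactly. Their poses are not given: they have to be found in the camera images.
- block_a: test block, three or four of five that look alike: steel body 30 x 30 x 14 mm on a thin sole; upright grip tab on its top, 10 mm thick along the block's x, 22 mm wide in y, 22 mm tall (36 mm overall), 0.09 kg. Origin: centre of underside, z up. Pinch the tab from above along x. Soles either slide (friction about 0.12) or hold (about 0.9), alike to look at. None at the start: absent.
- block_b: test block, three or four of five that look alike: steel body 30 x 30 x 14 mm on a thin sole; upright grip tab on its top, 10 mm thick along the block's x, 22 mm wide in y, 22 mm tall (36 mm overall), 0.09 kg. Origin: centre of underside, z up. Pinch the tab from above along x. Soles either slide (friction about 0.12) or hold (about 0.9), alike to look at. None at the start: absent.
- block_c: test block, three or four of five that look alike: steel body 30 x 30 x 14 mm on a thin sole; upright grip tab on its top, 10 mm thick along the block's x, 22 mm wide in y, 22 mm tall (36 mm overall), 0.09 kg. Origin: centre of underside, z up. Pinch the tab from above along x. Soles either slide (friction about 0.12) or hold (about 0.9), alike to look at. None at the start: absent.
- block_d: test block, three or four of five that look alike: steel body 30 x 30 x 14 mm on a thin sole; upright grip tab on its top, 10 mm thick along the block's x, 22 mm wide in y, 22 mm tall (36 mm overall), 0.09 kg. Origin: centre of underside, z up. Pinch the tab from above along x. Soles either slide (friction about 0.12) or hold (about 0.9), alike to look at. None at the start: absent.
- block_e: test block, three or four of five that look alike: steel body 30 x 30 x 14 mm on a thin sole; upright grip tab on its top, 10 mm thick along the block's x, 22 mm wide in y, 22 mm tall (36 mm overall), 0.09 kg. Origin: centre of underside, z up. Pinch the tab from above along x. Soles either slide (friction about 0.12) or hold (about 0.9), alike to look at. None at the start: absent.
- plate (a joint): tilt of the test plate (rad) about the hinge at its end towards the robot: 0 level, 0.38 fully raised against its stop; grows as the far end rises. A stiff friction hinge: it stays at any angle; lifting at the tab takes about 10 to 18 N.
- start_strip (a point): centre of the dark start strip (40 mm in x, 136 mm in y) on the surface of the aluminium test plate; turns with the plate. x points up the plate away from the hinge, y to its left, z out of the surface. Plate 180 mm (x) by 146 mm (y), side rims 6 mm high, 138 mm apart inside. Level, its surface is 50 mm above the worktop. The rig stands fixed.
- foot_stop (a point): middle of the foot stop on the plate surface: a 10 mm high, 6 mm thick bar across the plate's lower end, 106 mm down the plate from the strip's centre; turns with the plate. A block that slid rests there, its centre about 18 mm up the plate from here.
- lift_tab (a point): top centre of the steel lifting tab that stands up from the middle of the plate's upper end: 10 mm thick along the plate's y, 20 mm along its x, 31 mm tall; 56 mm up the plate from the strip's centre. Pinch it from above across y and follow the arc (radius 166 mm along the plate, tab top 35 mm above the hinge axis).
- rig_hinge (a point): point on the plate's hinge axis, in the middle of its width, 46 mm above the worktop; fixed; x points away from the robot along the level plate. It lies 110 mm down the plate from the strip's centre and 4 mm under the surface.
- unit_drawer0 (a joint): how far the drawer is out (m): 0 shut, 0.102 fully open; slides along the drawer unit's -x with about 1 N of friction.
- unit_drawer0_handle (a point): middle of the drawer's handle, a round horizontal bar 11 mm thick and 62 mm long along y, 35 mm in front of the drawer's face, 44 mm above the worktop; x points into the unit. It moves with the drawer. The unit is a fixed grey cabinet 160 mm deep, 125 mm wide and 80 mm high.
- drawer_floor (a point): centre of the drawer's inner floor, 22 mm above the worktop; moves with the drawer. Inside 115 mm long (x) by 83 mm wide (y), walls 36 mm above this floor, 10 mm of room over a standing block. Fully open, the floor is clear of the cabinet's top from 57 mm in front of this point to 38 mm behind it.
- tray_floor (a point): centre of the inner floor of the fixed black tray on top of the drawer unit, 84 mm above the worktop; inside 117 mm (x) by 110 mm (y), rim 14 mm above the floor.
- ref_block0: bystander: steel disc 60 mm across, 12 mm high; origin under its centre.
- v_block: bystander: V-block 52 x 62 x 36 mm; origin under its centre.

How it is judged:
On the way, in this order (a step that is already met when the one before it is completed fails the run):
1. all blocks stand together on the dark strip of the level plate, let go (value of joint plate below 0.03 rad and x of block_a in the frame of start_strip between -0.022 and 0.022 m and y of block_a in the frame of start_strip between -0.064 and 0.064 m and z of block_a in the frame of start_strip between -0.006 and 0.008 m and contact force between the fingers and block_a below 0.3 N and x of block_b in the frame of start_strip between -0.022 and 0.022 m and y of block_b in the frame of start_strip between -0.064 and 0.064 m and z of block_b in the frame of start_strip between -0.006 and 0.008 m and contact force between the fingers and block_b below 0.3 N and x of block_c in the frame of start_strip between -0.022 and 0.022 m and y of block_c in the frame of start_strip between -0.064 and 0.064 m and z of block_c in the frame of start_strip between -0.006 and 0.008 m and contact force between the fingers and block_c below 0.3 N and x of block_d in the frame of start_strip between -0.022 and 0.022 m and y of block_d in the frame of start_strip between -0.064 and 0.064 m and z of block_d in the frame of start_strip between -0.006 and 0.008 m and contact force between the fingers and block_d below 0.3 N and x of block_e in the frame of start_strip between -0.022 and 0.022 m and y of block_e in the frame of start_strip between -0.064 and 0.064 m and z of block_e in the frame of start_strip between -0.006 and 0.008 m and contact force between the fingers and block_e below 0.3 N), for 0.2 s.
2. the plate is fully raised with every block on it: those with slippery soles down at the foot, the others still up the plate (value of joint plate above 0.35 rad and x of block_a in the frame of start_strip between -0.11 and -0.06 m and y of block_a in the frame of start_strip between -0.064 and 0.064 m and z of block_a in the frame of start_strip between -0.006 and 0.008 m and x of block_d in the frame of start_strip between -0.11 and -0.06 m and y of block_d in the frame of start_strip between -0.064 and 0.064 m and z of block_d in the frame of start_strip between -0.006 and 0.008 m and x of block_b in the frame of start_strip between -0.05 and 0.03 m and y of block_b in the frame of start_strip between -0.064 and 0.064 m and z of block_b in the frame of start_strip between -0.006 and 0.008 m and x of block_c in the frame of start_strip between -0.05 and 0.03 m and y of block_c in the frame of start_strip between -0.064 and 0.064 m and z of block_c in the frame of start_strip between -0.006 and 0.008 m and x of block_e in the frame of start_strip between -0.05 and 0.03 m and y of block_e in the frame of start_strip between -0.064 and 0.064 m and z of block_e in the frame of start_strip between -0.006 and 0.008 m), for 0.3 s.
At the end, for the whole second after the job is handed in: every block that slid stands upright (within 0.2 rad) on the drawer's floor, every block that held stands so on the floor of the top tray; drawer shut within 8 mm; plate level within 0.03 rad (value of joint plate below 0.03 rad and value of joint unit_drawer0 below 0.008 m and x of block_a in the frame of drawer_floor between -0.06 and 0.06 m and y of block_a in the frame of drawer_floor between -0.044 and 0.044 m and z of block_a in the frame of drawer_floor between -0.006 and 0.008 m and angle between each of block_a, block_d, block_b, block_c, block_e's own z axis and vertical below 0.2 rad and x of block_d in the frame of drawer_floor between -0.06 and 0.06 m and y of block_d in the frame of drawer_floor between -0.044 and 0.044 m and z of block_d in the frame of drawer_floor between -0.006 and 0.008 m and x of block_b in the frame of tray_floor between -0.06 and 0.06 m and y of block_b in the frame of tray_floor between -0.057 and 0.057 m and z of block_b in the frame of tray_floor between -0.006 and 0.008 m and x of block_c in the frame of tray_floor between -0.06 and 0.06 m and y of block_c in the frame of tray_floor between -0.057 and 0.057 m and z of block_c in the frame of tray_floor between -0.006 and 0.008 m and x of block_e in the frame of tray_floor between -0.06 and 0.06 m and y of block_e in the frame of tray_floor between -0.057 and 0.057 m and z of block_e in the frame of tray_floor between -0.006 and 0.008 m); the robot touches nothing.
It fails at once if the ref_block0 is moved more than 40 mm (distance of ref_block0 from where it was at the start of the episode above 0.04 m).
It fails at once if the v_block is moved more than 40 mm (distance of v_block from where it was at the start of the episode above 0.04 m).
Of block_a, block_b, block_c, block_d, block_e only 3 to 4 are there at a start; the rules pass over those that are not, and their reading is None.
At some moment in a run one of block_b, block_c, block_e may be knocked a few centimetres aside while the robot is not near it.
Once in a run the grip may slacken for a moment while it holds something.
It also fails if it takes over 210 s, if anything falls off the work surface, if the arm or the gripper's body presses on something with over 40 N, if the wrist force passes 120 N, or if a joint passes its speed limit or range.

## Robot

A 7-joint arm with a two-finger parallel gripper is mounted at the origin on a cart in front of the work surface, level with it; the furniture and walls round the work are solid. World frame = base frame: x ahead of the robot, y to its left, z up, the work surface at z = 0. Lengths are in m, angles in rad, forces in N, time in s.
With the tool pointing down it reaches from about 0.4 to 0.875 m from the base axis. Payload 19.3 kg.
Tool frame: the origin (TCP) lies at the very end of the fingers, on their centre line; the grasp point (between the pads) lies 19 mm behind it; z points along the fingers, y is the line along which they close (so a half turn about z gives the same grasp; the last joint's range is limited). The gripper opens to 85 mm and grips with 20 to 120 N. Pads are 22 mm wide; open, the fingers measure 114 mm over their backs; the gripper's body (76 mm by 85 mm) begins 54 mm behind the grasp point. The pads swing forward as they close: fully open they stand 13 mm farther back than shut.
Start: joints at [1.032, 0.521, -0.036, 1.599, 0.021, 1.021, -0.113], TCP at [0.282, -0.558, 0.231] pointing down, gripper open.
Joint ranges: [-2.91, 2.91], [-0.3, 2.13], [-1.5, 1.42], [0.17, 2.43], [-1.26, 4.41], [0.16, 1.93], [-2.52, 2.52]. Speed limits (rad/s): [1.89, 1.89, 2.39, 2.39, 3.01, 3.01, 3.01].

## Interface

Orientations are given as [roll, pitch, yaw] about the fixed x, y, z axes, in that order (R = Rz(yaw) Ry(pitch) Rx(roll)).
In Python, from workcell import monitor, optics, job_done gives the robot as it stands.
- The arm moves only by the shell command python3 -m handwheel 'ROWS' [FORCE]. ROWS is JSON, a list of rows, each an object of numbers: "dx", "dy", "dz": the shift along the tool's x, y, z in cm; "wx", "wy", "wz": the turn, a rotation vector about the tool's x, y, z in rad; "claw": the opening in per cent of the stroke, from 0 (shut) to 100 (fully open). A call has 1 to 8 rows; each row shifts and turns the commanded pose from where the row before left it, along the tool's axes as they then stand; what a row does not reach is not made up. A row lasts 1/8 s, in which the tool goes at most 62.5 mm and 10.7 degrees, less where a joint would pass 70% of its speed; a pose out of reach is approached as far as the arm can. A call with a gripper value outside its range is refused whole. The fingers move at their own pace and stop on an object; FORCE is the grip in N (left out, the last holds). Time passes only in rows, so rows that do not move let the fingers close. It gives the time, the measured TCP pose, the force, the opening and the grip force at its end, in the units of the state.
- monitor.observe(): the state, without advancing time (a new reading comes with each control period).
- optics.grab_frame(name): name is "scene" or "side" or "wrist"; returns a dict with "frame" (420x560x3 uint8, blue, green, red), "fovy" (degrees; the focal length in pixels is half the picture's height over the tangent of half this angle, whatever the lens; pixels are square), "cx", "cy" (the principal point, pixels), "R" (3x3) and "t" (3): a world point X has camera coordinates R X + t. Camera axes: x right, y down, z forward; pixel columns grow to the right and rows downward; lengths in m; the calibration is good to about 2 mm. A picture is of the moment at which its call begins. There is no depth.
- job_done(): hands the job in; it is judged then, once.
Trained networks look in the newest picture that a camera, given by its name, has taken for a name from the list of things; names that differ only in an ending like _2 or _b are one class to them, and where a whole thing is asked for, a point or a joint stands for the part that bears it (a point fixed in the world has none). Each returns a list of dicts, best first, with "p" (0 to 1); they miss things now and then, are a little off and sometimes report something else, mostly with a low value. They report only what shows in the picture. A call takes as long as a camera call.
- optics.masks_of(name, camera): "region" (420x560 bool, what is visible of it) and "rect" ([left, top, width, height] in pixels, round what is visible of it).
The state is a dict: "clock": time; "qpos": joint angles; "qd": joint speeds; "joint_efforts": joint torques, N m; "position": TCP position; "tool_rot": TCP orientation; "force": force on the tool from outside, world axes, zero at the start; "moment": the same for the moment, N m; "grip_width": finger opening in m; "finger_force": force on a finger pad.
Only numpy, scipy, OpenCV 4.12 (cv2) and the standard library are available. Lean on these libraries where they do the work, as an engineer would, in place of code of your own. Each camera call takes 0.05 s, during which the arm holds its last target. There are 200 camera calls.

## Working session

There is one attempt and no reset: what is moved stays moved. The work goes in short steps, Python scripts to look and compute and a shell command to move; the robot and the scene stay as the last step left them, time stands still between calls to the robot, and variables do not carry over. Pictures are saved under pics/ and viewed, at most 14 in all, crops included, and the job is handed in when it is done.

```bash
mkdir -p pics; ls; cat > h.py <<'E'
import numpy as np, cv2
from workcell import monitor, optics, job_done
def grab(n,save=None):
    f=optics.grab_frame(n)
    if save: cv2.imwrite(f'pics/{save}.png',f['frame'])
    return f
def foc(f): return f['frame'].shape[0]/2/np.tan(np.radians(f['fovy'])/2)
def proj(f,X):
    c=np.array(f['R'])@np.array(X,float)+np.array(f['t']); k=foc(f)
    return np.array([f['cx']+k*c[0]/c[2], f['cy']+k*c[1]/c[2]])
def back(f,uv,z):
    R=np.array(f['R']);t=np.array(f['t']);k=foc(f)
    d=R.T@np.array([(uv[0]-f['cx'])/k,(uv[1]-f['cy'])/k,1]);o=-R.T@t
    return o+d*(z-o[2])/d[2]
def st():
    s=monitor.observe(); print('t',round(s['clock'],2),'pos',np.round(s['position'],4),'rot',np.round(s['tool_rot'],3),'F',np.round(s['force'],1),'w',round(s['grip_width'],4),'ff',np.round(s['finger_force'],1)); return s
E
python3 - <<'E'
from h import *
s=st()
for n in('scene','side','wrist'):
    f=grab(n,n+'0'); print(n,f['fovy'],f['cx'],f['cy'],'cam at',np.round(-np.array(f['R']).T@f['t'],3))
    for o in('block_a','plate','unit_drawer0','ref_block0','v_block','lift_tab'):
        for m in optics.masks_of(o,n):
            ys,xs=np.nonzero(m['region']); print(' ',o,round(m['p'],2),m['rect'],round(xs.mean(),1),round(ys.mean(),1),len(xs))
a=np.hstack([cv2.imread(f'pics/{n}0.png') for n in('scene','side')])
E
```

```text
pics
t 0.0 pos [ 0.2822 -0.5573  0.2307] rot [-3.14   0.     0.469] F [-0.1  0.1  0.3] w 0.0857 ff 0.0
scene 49.0040866206773 290.9279136261977 213.5268828601852 cam at [-0.207 -0.459  0.548]
  block_a 0.89 [311.0, 262.0, 21.7, 22.5] 322.3 278.2 331
  block_a 0.72 [360.9, 321.3, 27.7, 29.1] 374.3 336.0 491
  block_a 0.68 [300.1, 251.3, 16.1, 24.7] 306.3 264.2 268
  plate 0.85 [309.1, 202.2, 105.2, 59.3] 362.9 228.8 3942
  plate 0.48 [218.1, 189.3, 24.5, 10.3] 229.0 194.5 326
  unit_drawer0 0.8 [266.1, 181.6, 49.0, 40.4] 292.6 200.4 1113
  ref_block0 0.76 [216.8, 187.0, 23.4, 14.4] 228.7 194.7 319
  v_block 0.79 [257.8, 165.8, 22.4, 20.5] 268.7 177.2 428
  lift_tab 0.68 [310.2, 200.1, 103.5, 58.5] 362.6 228.8 3877
  lift_tab 0.49 [215.8, 188.7, 25.8, 15.5] 229.0 194.8 310
side 45.31030713781075 278.8590103002682 216.54670077854306 cam at [ 0.396 -0.86   0.875]
  block_a 0.86 [190.3, 332.6, 16.6, 22.3] 197.4 345.3 289
  block_a 0.78 [229.3, 276.7, 19.7, 23.9] 237.4 287.1 225
  block_a 0.6 [236.0, 262.3, 20.1, 19.2] 245.7 270.4 219
  block_a 0.26 [285.0, 191.4, 35.5, 52.8] 301.3 217.0 678
  plate 0.7 [250.3, 240.4, 90.1, 72.0] 295.6 276.5 3846
  plate 0.32 [284.5, 192.0, 35.3, 52.9] 301.4 217.6 687
  unit_drawer0 0.58 [285.6, 195.5, 29.6, 47.6] 301.2 217.7 636
  ref_block0 0.69 [250.7, 240.2, 89.4, 72.5] 295.6 276.6 3900
  ref_block0 0.59 [286.4, 175.1, 20.9, 14.5] 295.3 181.3 296
  ref_block0 0.37 [315.8, 190.0, 52.8, 49.5] 340.4 213.7 1644
  v_block 0.91 [325.9, 176.0, 29.0, 20.7] 339.9 184.7 458
  v_block 0.54 [286.0, 196.5, 30.5, 44.1] 301.7 217.9 530
  lift_tab 0.92 [251.1, 240.3, 87.2, 67.5] 295.7 276.4 3798
wrist 59.88556705421542 282.2685573690828 204.27207027625892 cam at [ 0.345 -0.526  0.375]
  block_a 0.85 [4.8, 2.0, 59.4, 46.2] 34.3 23.5 1734
```

```bash
python3 - <<'E'
import cv2,numpy as np
a=cv2.imread('pics/scene0.png')[150:370,190:430];b=cv2.imread('pics/side0.png')[160:370,170:390]
a=cv2.resize(a,(400,367),interpolation=3);b=cv2.resize(b,(385,367),interpolation=3)
cv2.imwrite('pics/c0.png',np.hstack([a,b]))
from h import *
fs,fd=grab('scene'),grab('side')
print('block tri via z=.015')
for u in((322.3,278.2),(374.3,336),(306.3,264.2)):print('scene',np.round(back(fs,u,.017),3))
for u in((197.4,345.3),(237.4,287.1),(245.7,270.4)):print('side',np.round(back(fd,u,.017),3))
for n,u,z in(('ref',(228.7,194.7),.008),('v',(268.7,177.2),.018)):print(n,np.round(back(fs,u,z),3))
for n,u,z in(('ref',(295.3,181.3),.008),('v',(339.9,184.7),.018),('draw',(301.2,217.7),.04)):print(n,np.round(back(fd,u,z),3))
E
```

```text
block tri via z=.015
scene [ 0.381 -0.162  0.017]
scene [ 0.297 -0.298  0.017]
scene [ 0.402 -0.117  0.017]
side [ 0.304 -0.302  0.017]
side [ 0.389 -0.165  0.017]
side [ 0.409 -0.12   0.017]
ref [0.56  0.191 0.008]
v [0.673 0.148 0.018]
ref [0.563 0.192 0.008]
v [0.678 0.154 0.018]
draw [0.553 0.014 0.04 ]
```

View pics/c0.png

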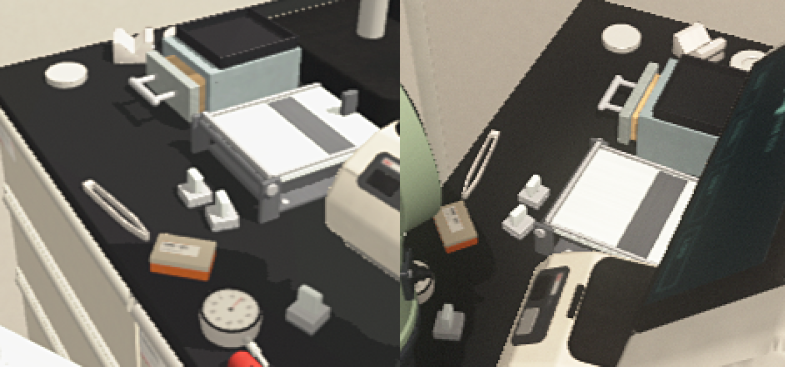

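Three blocks are visible: scene px about (306,264), (322,278) and (374,336). The plate is level with its foot end nearest the robot, the strip is at scene (374,225), and the drawer is partly out. I'll get rough poses and look at the wrist view.

```bash
python3 - <<'E'
from h import *
fs,fd,fw=grab('scene'),grab('side'),grab('wrist')
S=lambda x,y:(190+x*.6,150+y*.6); D=lambda x,y:(170+(x-400)/1.75,160+y/1.747)
def p(n,f,u,z):print(n,np.round(back(f,u,z),3))
for n,u in(('nl',(203,120)),('nr',(268,182)),('fl',(318,86)),('strip',(307,124)),('s1',(268,99)),('s2',(340,152))):p('scene '+n,fs,S(*u),.05)
p('tab',fs,S(350,93),.081)
for n,u in(('nl',(603,148)),('nr',(547,222)),('strip',(655,215)),('s1',(672,176)),('s2',(640,255))):p('side '+n,fd,D(*u),.05)
p('wrist blk',fw,(34,23),.017)
for n,u,z in(('handleL',(133,82),.044),('handleR',(163,103),.044),('tray l',(174,42),.098),('tray near r',(221,68),.098),('tray r',(300,40),.098)):p('scene '+n,fs,S(*u),z)
for n,u,z in(('handleL',(609,84),.044),('handleR',(607,108),.044),('unit top nl',(665,63),.08),('unit top nr',(641,117),.08)):p('side '+n,fd,D(*u),z)
print(fw['R'],fw['t'])
E
```

```text
scene nl [ 0.493 -0.078  0.05 ]
scene nr [ 0.418 -0.2    0.05 ]
scene fl [ 0.642 -0.167  0.05 ]
scene strip [ 0.548 -0.191  0.05 ]
scene s1 [ 0.579 -0.125  0.05 ]
scene s2 [ 0.511 -0.246  0.05 ]
tab [ 0.592 -0.225  0.081]
side nl [ 0.504 -0.081  0.05 ]
side nr [ 0.423 -0.196  0.05 ]
side strip [ 0.553 -0.198  0.05 ]
side s1 [ 0.584 -0.138  0.05 ]
side s2 [ 0.526 -0.255  0.05 ]
wrist blk [ 0.304 -0.298  0.017]
scene handleL [0.538 0.055 0.044]
scene handleR [ 0.511 -0.009  0.044]
scene tray l [0.576 0.013 0.098]
scene tray near r [ 0.543 -0.075  0.098]
scene tray r [ 0.664 -0.129  0.098]
side handleL [0.528 0.047 0.044]
side handleR [ 0.519 -0.001  0.044]
side unit top nl [0.605 0.043 0.08 ]
side unit top nr [ 0.556 -0.06   0.08 ]
[[ 4.51299754e-01 -8.92372088e-01 -7.67104703e-04]
 [-8.58523029e-01 -4.34415447e-01  2.72436099e-01]
 [-2.43447613e-01 -1.22291768e-01 -9.62173572e-01]] [-0.62514667 -0.03467385  0.38000826]
```

```bash
python3 -m handwheel '[{"dz":-4,"dx":2},{"dx":4.3,"dy":-3.9,"dz":-1.2},{"dx":4.3,"dy":-3.9,"dz":-1.2},{"dx":4.3,"dy":-3.9,"dz":-1.2},{"dx":4.3,"dy":-3.9,"dz":-1.2},{"dx":4.3,"dy":-3.9,"dz":-1.2},{"dx":4.3,"dy":-3.9,"dz":-1},{"dx":4.3,"dy":-3.9,"dz":-1}]'
python3 - <<'E'
from h import *
s=st()
for n in('scene','side','wrist'):
    f=grab(n,n+'1')
    for o in('block_a','unit_drawer0_handle'):
        for m in optics.masks_of(o,n):
            ys,xs=np.nonzero(m['region']); c=(xs.mean(),ys.mean()); print(n,o,round(m['p'],2),np.round(m['rect']),np.round(c,1),len(xs),np.round(back(f,c,.017 if o[0]=='b' else .044),3))
E
```

```text
t 1.3 pos [ 0.2823 -0.5576  0.2313] rot [ 3.142 -0.     0.469] F [ 0.4 -0.4  0.5] w 0.0852 ff 0.0
scene block_a 0.68 [359. 323.  28.  27.] [374.  336.4] 535 [ 0.296 -0.297  0.017]
scene block_a 0.61 [296. 250.  22.  24.] [306.  263.7] 291 [ 0.403 -0.115  0.017]
scene block_a 0.58 [312. 263.  20.  23.] [322.1 278.4] 304 [ 0.38  -0.162  0.017]
scene unit_drawer0_handle 0.61 [266. 183.  46.  38.] [293.  200.6] 1047 [0.559 0.007 0.044]
side block_a 0.66 [251. 238.  88.  73.] [295.9 276.5] 3797 [ 0.519 -0.149  0.017]
side block_a 0.65 [189. 332.  16.  22.] [197.1 345.2] 293 [ 0.303 -0.302  0.017]
side block_a 0.59 [239. 262.  13.  18.] [245.2 270.4] 208 [ 0.408 -0.12   0.017]
side block_a 0.54 [229. 278.  21.  20.] [237.2 287.2] 253 [ 0.388 -0.166  0.017]
side unit_drawer0_handle 0.97 [284. 195.  33.  47.] [301.5 217.4] 629 [0.553 0.011 0.044]
wrist block_a 0.8 [ 3.  2. 61. 48.] [34.8 23.6] 1709 [ 0.304 -0.299  0.017]schema error: expected keys dx, dy, dz, wx, wy, wz, claw
```

View pics/wrist1.png

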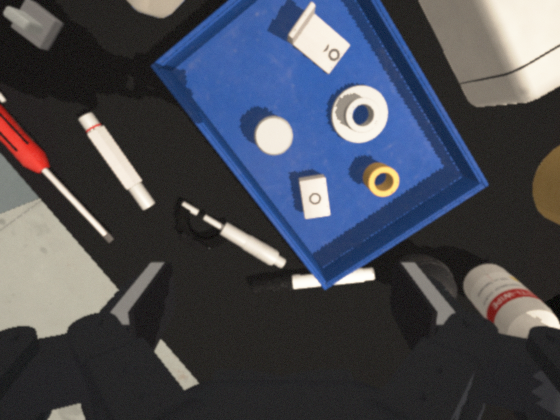

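View pics/scene1.png

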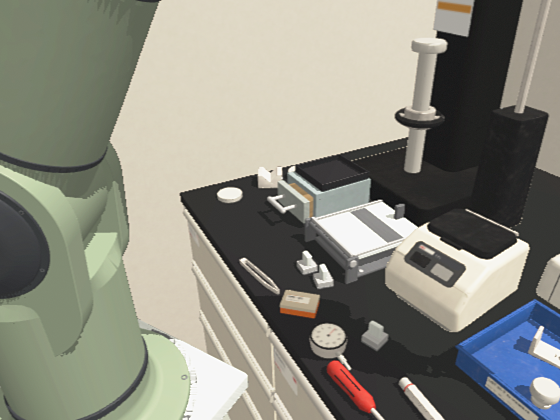

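The wrist view shows a block at top left (34,23) and otherwise clutter. In the scene picture there are three blocks, a balance standing right of the plate, and the drawer part open. The move was refused because every row needs all the keys.

```bash
python3 -m handwheel '[{"dx":0,"dy":0,"dz":-6,"wx":0,"wy":0,"wz":0,"claw":40},{"dx":2,"dy":-3,"dz":-5,"wx":0,"wy":0,"wz":0.1,"claw":40},{"dx":4.3,"dy":-3.9,"dz":-1,"wx":0,"wy":0,"wz":0.15,"claw":40},{"dx":4.3,"dy":-3.9,"dz":0,"wx":0,"wy":0,"wz":0.15,"claw":40},{"dx":4.3,"dy":-3.9,"dz":0,"wx":0,"wy":0,"wz":0.15,"claw":40},{"dx":4,"dy":-3,"dz":0,"wx":0,"wy":0,"wz":0.15,"claw":40},{"dx":4,"dy":-3,"dz":0,"wx":0,"wy":0,"wz":0.15,"claw":40},{"dx":4,"dy":0,"dz":0,"wx":0,"wy":0,"wz":0.1,"claw":40}]'
python3 - <<'E'
from h import *
s=st()
f=grab('wrist','wrist2')
for o in('block_a','unit_drawer0_handle','plate'):
        for m in optics.masks_of(o,'wrist'):
            ys,xs=np.nonzero(m['region']); c=(xs.mean(),ys.mean()); print(o,round(m['p'],2),np.round(m['rect']),np.round(c,1),len(xs),np.round(back(f,c,.017 if o[0]=='b' else .044),3))
E
```

```text
clock: 2.75
position: [0.5142, -0.3462, 0.3519]
tool_rot: [-3.141, -0.001, -0.481]
force: [-1.2, -0.8, 0.6]
grip_width: 0.0342
finger_force: 0.0
t 2.75 pos [ 0.5142 -0.3462  0.3519] rot [-3.141e+00 -1.000e-03 -4.810e-01] F [-1.2 -0.8  0.6] w 0.0342 ff 0.0
block_a 0.82 [307. 286.  19.  24.] [315.8 297.3] 362 [ 0.308 -0.293  0.017]
block_a 0.64 [163. 280.  27.  28.] [174.6 290. ] 461 [ 0.414 -0.116  0.017]
block_a 0.17 [  3. 232.  82.  53.] [ 38.4 259.8] 2056 [0.545 0.031 0.017]
unit_drawer0_handle 0.97 [  4. 236.  79.  49.] [ 38.6 259.9] 2040 [0.546 0.008 0.044]
plate 0.77 [ 97. 134. 126. 144.] [159.7 203.2] 16171 [ 0.538 -0.18   0.044]
```

View pics/wrist2.png

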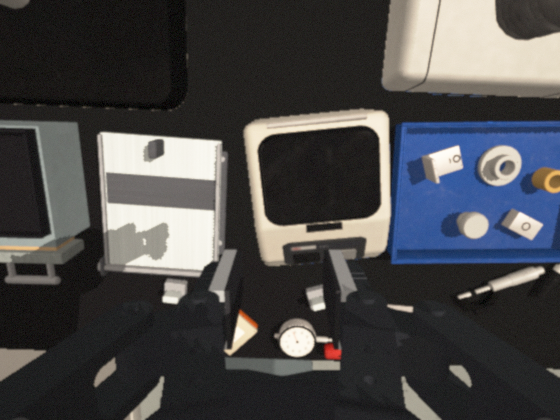

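```bash
python3 - <<'E'
from h import *
f=grab('wrist')
im=f['frame']
print('strip C',back(f,(160.5,191),.05),'L',back(f,(106,188.5),.05),'R',back(f,(215,193),.05))
for n,u in(('tl',(102,135)),('tr',(220,141)),('bl',(104,262)),('br',(212,264))):print(n,np.round(back(f,u,.053),3))
print('handle',[np.round(back(f,u,.044),3) for u in((8,281),(59,281))], 'unit fr',back(f,(87,237),.058))
# sub crop pixels for blocks/tab
c=cv2.resize(im[125:310,0:340],None,fx=2.3,fy=2.3,interpolation=3);cv2.imwrite('pics/c2.png',c)
E
```

```text
strip C [ 0.54786171 -0.19503223  0.05      ] L [ 0.58209985 -0.13637175  0.05      ] R [ 0.51404566 -0.25425451  0.05      ]
tl [ 0.638 -0.172  0.053]
tr [ 0.567 -0.293  0.053]
bl [ 0.501 -0.078  0.053]
br [ 0.433 -0.203  0.053]
handle [array([0.537, 0.061, 0.044]), array([ 0.505, -0.001,  0.044])] unit fr [ 0.5407204  -0.08245037  0.058     ]
```

View pics/c2.png

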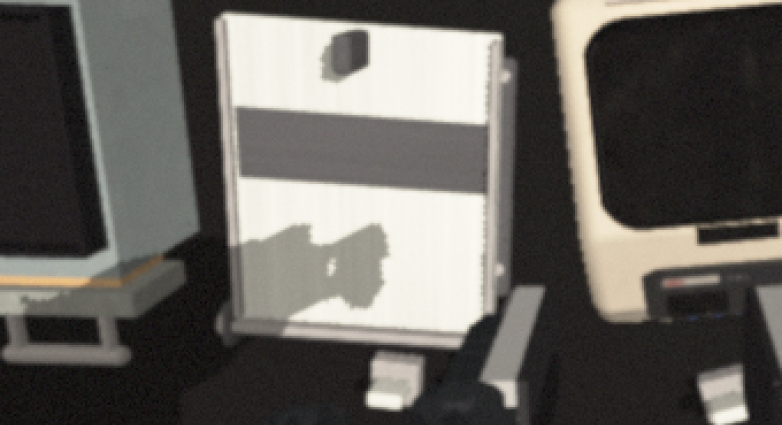

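The crop shows the plate with its strip (left end (238,140), right end (487,157)), the lift tab at (350,52), and blocks at (395,380) and (722,395). I get strip centre ≈ (0.548,-0.195) with yaw ≈ -0.52. Next I'll look at the block pair from close by.

```bash
python3 -m handwheel '[{"dx":-3.6,"dy":-2.25,"dz":0,"wx":0,"wy":0,"wz":0,"claw":100},{"dx":-3.6,"dy":-2.25,"dz":0,"wx":0,"wy":0,"wz":0,"claw":100},{"dx":-3.6,"dy":-2.25,"dz":2,"wx":0,"wy":0,"wz":0,"claw":100},{"dx":-3.6,"dy":-2.25,"dz":2,"wx":0,"wy":0,"wz":0,"claw":100},{"dx":-3.6,"dy":-2.25,"dz":2,"wx":0,"wy":0,"wz":0,"claw":100},{"dx":-3.6,"dy":-2.25,"dz":2,"wx":0,"wy":0,"wz":0,"claw":100},{"dx":0,"dy":0,"dz":0,"wx":0,"wy":0,"wz":0,"claw":100}]'
python3 - <<'E'
from h import *
s=st()
f=grab('wrist','wrist3')
for o in('block_a','unit_drawer0_handle','plate'):
        for m in optics.masks_of(o,'wrist'):
            ys,xs=np.nonzero(m['region']); c=(xs.mean(),ys.mean()); print(o,round(m['p'],2),np.round(m['rect']),np.round(c,1),len(xs),np.round(back(f,c,.017 if o[0]=='b' else .044),3))
E
```

```text
clock: 3.88
position: [0.3804, -0.1276, 0.2709]
tool_rot: [3.141, 0.001, -0.479]
force: [-0.3, -1.5, 0.2]
grip_width: 0.0851
finger_force: 0.0
t 3.88 pos [ 0.3804 -0.1276  0.2709] rot [ 3.141e+00  1.000e-03 -4.790e-01] F [-0.3 -1.5  0.2] w 0.0851 ff 0.0
block_a 0.81 [431. 143.  40.  32.] [448.5 158. ] 937 [ 0.305 -0.293  0.017]
block_a 0.75 [246. 131.  30.  35.] [257.4 148. ] 799 [ 0.411 -0.113  0.017]
block_a 0.56 [289. 130.  33.  33.] [303.5 145.9] 783 [ 0.39  -0.158  0.017]
unit_drawer0_handle 0.87 [  4.  37. 135.  85.] [65.6 71. ] 6174 [0.562 0.012 0.044]
plate 0.67 [172.   0. 170. 110.] [255.9  52. ] 16981 [ 0.493 -0.158  0.044]
```

View pics/wrist3.png

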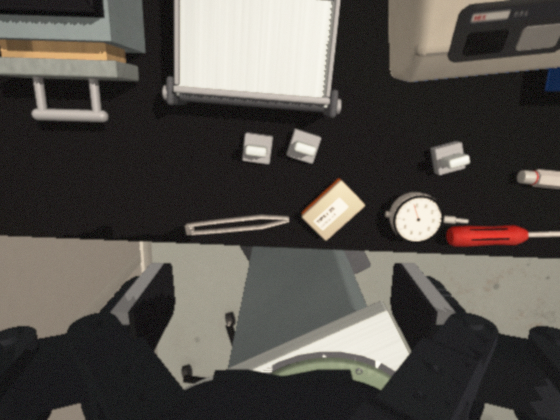

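```bash
python3 - <<'E'
import cv2,numpy as np
i=cv2.imread('pics/wrist3.png')
a=i[122:182,236:331];b=i[122:182,415:480]
g=lambda c:cv2.resize(c,None,fx=4.9,fy=4.9,interpolation=cv2.INTER_CUBIC)
cv2.imwrite('pics/c3.png',np.hstack([g(a),g(b)]))
E
```

```text
(no output)
```

View pics/c3.png

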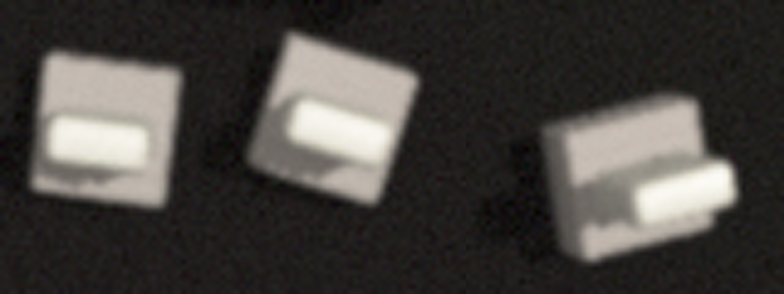

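```bash
cat >> h.py <<'E'
def tabs(f,z,roi=None,thr=215):
    """bright tab tops: centre xy, direction (rad) of the tab's wide (block y) axis"""
    g=f['frame'].min(2).copy(); out=[]
    if roi: m=np.zeros_like(g); l,t,w,h=roi; m[t:t+h,l:l+w]=1; g=g*m
    n,lab,s,c=cv2.connectedComponentsWithStats((g>thr).astype(np.uint8))
    for i in range(1,n):
        if s[i,4]<40: continue
        r=cv2.minAreaRect(np.argwhere(lab==i)[:,::-1].astype(np.float32)); b=cv2.boxPoints(r)
        P=np.array([back(f,p,z)[:2] for p in b]); e1,e2=P[1]-P[0],P[2]-P[1]
        L=max((e1,e2),key=np.linalg.norm); sh=min((e1,e2),key=np.linalg.norm)
        out.append((np.round(r[0],1),np.round(P.mean(0),4),round(float(np.arctan2(L[1],L[0])%np.pi),3),np.round(np.linalg.norm(L)*1e3,1),np.round(np.linalg.norm(sh)*1e3,1)))
    return out
def rel(x,y,z=None,yaw=None):
    """needed tool-frame shift in cm to bring TCP to world x,y,z (tool down)"""
    s=monitor.observe(); p=s['position']; a=s['tool_rot'][2]
    d=np.array([x,y])-p[:2]; o=[d@[np.cos(a),np.sin(a)]*100,d@[np.sin(a),-np.cos(a)]*100]
    if z is not None:o.append((p[2]-z)*100)
    if yaw is not None:o.append(((a-yaw+np.pi/2)%np.pi)-np.pi/2)
    return np.round(o,3)
E
python3 - <<'E'
from h import *
f=grab('wrist')
for t in tabs(f,.036,(236,122,250,60)): print(*t)
E
```

```text
[304.1 151.7] [ 0.3898 -0.1586] 0.769 18.4 6.5
[255.5 154. ] [ 0.4111 -0.1127] 1.088 17.6 6.2
[457.7 163.8] [ 0.3038 -0.2955] 1.378 18.2 6.6
```

```bash
python3 - <<'E'
from h import *
s=st();print(np.round(s['qpos'],2)); print(rel(.411,-.113,.1,1.088))
E
```

```text
t 4.12 pos [ 0.3829 -0.1299  0.2717] rot [-3.141e+00 -1.000e-03 -4.820e-01] F [ 0.7 -0.3 -0.2] w 0.0851 ff 0.0
[ 0.27  0.11 -0.1   2.08  0.01  0.94 -1.89]
[ 1.701 -2.799 17.17  -1.57 ]
```

```bash
python3 -m handwheel '[{"dx":1.7,"dy":-2.8,"dz":2,"wx":0,"wy":0,"wz":-0.185,"claw":100},{"dx":0,"dy":0,"dz":2,"wx":0,"wy":0,"wz":-0.185,"claw":45},{"dx":0,"dy":0,"dz":2,"wx":0,"wy":0,"wz":-0.185,"claw":45},{"dx":0,"dy":0,"dz":2,"wx":0,"wy":0,"wz":-0.185,"claw":45},{"dx":0,"dy":0,"dz":2,"wx":0,"wy":0,"wz":-0.185,"claw":45},{"dx":0,"dy":0,"dz":2,"wx":0,"wy":0,"wz":-0.185,"claw":45},{"dx":0,"dy":0,"dz":2,"wx":0,"wy":0,"wz":-0.185,"claw":45},{"dx":0,"dy":0,"dz":2,"wx":0,"wy":0,"wz":-0.185,"claw":45}]' | tail -3
python3 - <<'E'
from h import *
s=st(); print(rel(.411,-.113,.018,1.088))
f=grab('wrist','w4')
for t in tabs(f,.036):
    if t[3]<26: print(*t)
E
```

```text
force: [1.5, -0.6, -0.3]
grip_width: 0.0381
finger_force: 0.0
t 5.12 pos [ 0.4111 -0.1128  0.1107] rot [ 3.141 -0.     1.004] F [ 1.5 -0.6 -0.3] w 0.0381 ff 0.0
[-2.20e-02 -1.00e-03  9.27e+00 -8.40e-02]
[459.  93.] [ 0.5367 -0.1051] 2.574 9.1 3.3
[281.3 215.4] [ 0.4114 -0.1124] 0.958 17.9 6.0
[291.9 287.9] [ 0.3902 -0.1587] 0.809 18.6 6.2
```

```bash
python3 -m handwheel '[{"dx":0,"dy":0,"dz":4,"wx":0,"wy":0,"wz":-0.02,"claw":45},{"dx":0,"dy":0,"dz":4,"wx":0,"wy":0,"wz":0,"claw":45},{"dx":0,"dy":0,"dz":1.2,"wx":0,"wy":0,"wz":0,"claw":45},{"dx":0,"dy":0,"dz":0,"wx":0,"wy":0,"wz":0,"claw":0},{"dx":0,"dy":0,"dz":0,"wx":0,"wy":0,"wz":0,"claw":0},{"dx":0,"dy":0,"dz":0,"wx":0,"wy":0,"wz":0,"claw":0},{"dx":0,"dy":0,"dz":-6,"wx":0,"wy":0,"wz":0,"claw":0},{"dx":0,"dy":0,"dz":-6,"wx":0,"wy":0,"wz":0,"claw":0}]' 60
python3 - <<'E'
from h import *
C=np.array([.548,-.195]);a=-.523;ux=np.array([np.cos(a),np.sin(a)]);uy=np.array([-ux[1],ux[0]])
print(C+.046*uy,rel(*(C+.046*uy),.2,1.048))
E
```

```text
clock: 6.18
position: [0.4102, -0.112, 0.1411]
tool_rot: [-3.14, 0.0, 1.019]
force: [1.5, -1.6, -0.2]
grip_width: 0.0081
finger_force: 61.5
[ 0.57097614 -0.15514907] [ 4.758 15.949 -5.89  -0.029]
```

```bash
python3 -m handwheel '[{"dx":1.5,"dy":4.2,"dz":-3.5,"wx":0,"wy":0,"wz":0,"claw":0},{"dx":1.5,"dy":4.2,"dz":-3.5,"wx":0,"wy":0,"wz":0,"claw":0},{"dx":1.2,"dy":4.2,"dz":-3,"wx":0,"wy":0,"wz":-0.03,"claw":0},{"dx":0.6,"dy":3.3,"dz":-3,"wx":0,"wy":0,"wz":0,"claw":0},{"dx":0,"dy":0,"dz":0,"wx":0,"wy":0,"wz":0,"claw":0}]'
python3 - <<'E'
from h import *
C=np.array([.548,-.195]);a=-.523;ux=np.array([np.cos(a),np.sin(a)]);uy=np.array([-ux[1],ux[0]])
print(rel(*(C+.046*uy),.069,1.048))
f=grab('wrist','w5')
for m in optics.masks_of('block_a','wrist'): print(m['p'],m['rect'])
E
```

```text
clock: 6.8
position: [0.5736, -0.1544, 0.2716]
tool_rot: [3.138, -0.002, 1.048]
force: [-1.5, -0.2, -2.1]
grip_width: 0.0082
finger_force: 61.6
[-0.193 -0.192 20.261 -0.   ]
0.66 [137.7, 227.9, 28.6, 36.9]
0.62 [249.9, 221.9, 70.2, 89.0]
0.57 [144.2, 353.9, 15.2, 18.6]
```

View pics/w5.png

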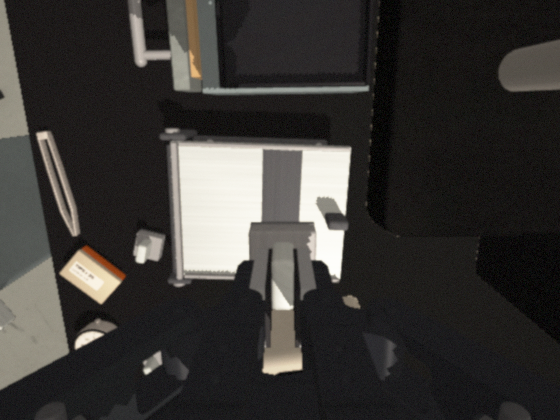

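The held block sits at (283,240), over the strip (columns 262–301). No fourth block shows yet. Lowering.

```bash
python3 - <<'E'
from h import *
f=grab('wrist')
print(back(f,(281.5,150.5),.05))
E
python3 -m handwheel '[{"dx":-0.2,"dy":-0.2,"dz":5,"wx":0,"wy":0,"wz":0,"claw":0},{"dx":0,"dy":0,"dz":5,"wx":0,"wy":0,"wz":0,"claw":0},{"dx":0,"dy":0,"dz":5,"wx":0,"wy":0,"wz":0,"claw":0},{"dx":0,"dy":0,"dz":3,"wx":0,"wy":0,"wz":0,"claw":0},{"dx":0,"dy":0,"dz":0,"wx":0,"wy":0,"wz":0,"claw":0}]'
python3 - <<'E'
from h import *
C=np.array([.548,-.195]);a=-.523;ux=np.array([np.cos(a),np.sin(a)]);uy=np.array([-ux[1],ux[0]])
print(rel(*(C+.046*uy),.069,1.048))
f=grab('wrist','w6')
E
```

```text
[ 0.58195727 -0.13416778  0.05      ]
clock: 7.58
position: [0.5669, -0.154, 0.0875]
tool_rot: [-3.137, 0.001, 1.049]
force: [0.8, 0.1, -0.2]
grip_width: 0.0084
finger_force: 61.5
[1.03e-01 4.16e-01 1.85e+00 1.00e-03]
```

View pics/w6.png

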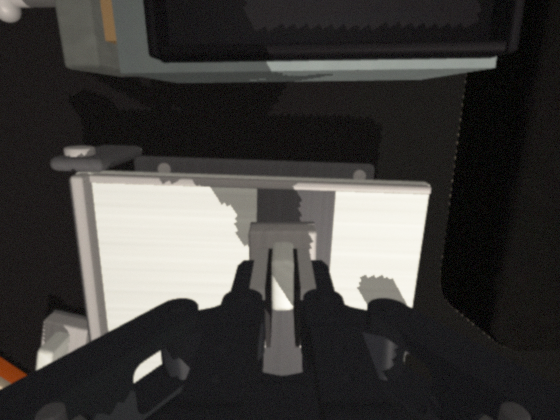

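The strip spans columns 256–334 at row 195, with the block about 4 mm to its left, which agrees with the computed +0.42 cm. I'll set it down.

```bash
python3 -m handwheel '[{"dx":0.1,"dy":0.4,"dz":0.8,"wx":0,"wy":0,"wz":0,"claw":0},{"dx":0,"dy":0,"dz":0.8,"wx":0,"wy":0,"wz":0,"claw":0},{"dx":0,"dy":0,"dz":0.2,"wx":0,"wy":0,"wz":0,"claw":0},{"dx":0,"dy":0,"dz":0,"wx":0,"wy":0,"wz":0,"claw":0}]'
python3 -m handwheel '[{"dx":0,"dy":0,"dz":0,"wx":0,"wy":0,"wz":0,"claw":30},{"dx":0,"dy":0,"dz":0,"wx":0,"wy":0,"wz":0,"claw":30},{"dx":0,"dy":0,"dz":-4,"wx":0,"wy":0,"wz":0,"claw":30},{"dx":0,"dy":0,"dz":-5,"wx":0,"wy":0,"wz":0,"claw":100},{"dx":5,"dy":1,"dz":-5,"wx":0,"wy":0,"wz":0,"claw":100},{"dx":5,"dy":1,"dz":-5,"wx":0,"wy":0,"wz":0,"claw":100},{"dx":0,"dy":0,"dz":-5,"wx":0,"wy":0,"wz":0,"claw":100}]'
python3 - <<'E'
from h import *
f=grab('wrist','w7')
print(tabs(f,.086,None))
for m in optics.masks_of('block_a','wrist'): print(m['p'],m['rect'])
E
```

```text
clock: 8.12
position: [0.5728, -0.1556, 0.0713]
tool_rot: [-3.142, 0.0, 1.049]
force: [0.2, -0.6, -1.6]
grip_width: 0.0084
finger_force: 61.5
clock: 9.0
position: [0.6327, -0.0849, 0.3001]
tool_rot: [-3.141, -0.002, 1.053]
force: [0.3, -0.8, 0.2]
grip_width: 0.0853
finger_force: 0.0
[(array([214. , 275.5]), array([ 0.5127, -0.1472]), 1.029, np.float64(122.3), np.float64(74.5)), (array([303.4, 278.8]), array([ 0.5946, -0.1984]), 0.993, np.float64(124.1), np.float64(42.7)), (array([267., 258.]), array([ 0.574 , -0.1557]), 1.043, np.float64(18.4), np.float64(6.3))]
0.6 [251.5, 231.1, 33.5, 38.1]
0.42 [159.3, 201.1, 166.5, 138.7]
```

View pics/w7.png

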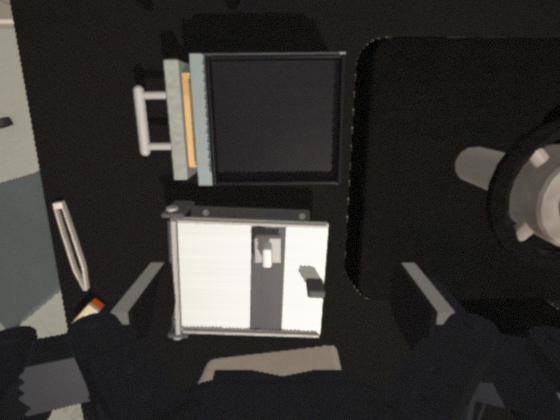

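The placed block stands at (267,258) on the strip. The unit and tray are in full view, and no fourth block shows round them, so there are three. I'll get the tray and handle geometry from this view, then go for block B.

```bash
python3 - <<'E'
from h import *
f=grab('wrist')
for n,u in(('nl',(206,55)),('fl',(345,53)),('fr',(341,184)),('nr',(213,186))):print('tray rim',n,np.round(back(f,u,.098),4))
for u in((139,89),(146,153)):print('handle',np.round(back(f,u,.044),4))
for u in((166,61),(178,178)):print('face outer top',np.round(back(f,u,.062),4))
for u in((191,55),(198,186)):print('cab front top',np.round(back(f,u,.08),4))
print(rel(.390,-.159,.2,.79))
E
python3 -m handwheel '[{"dx":-5,"dy":-3,"dz":0,"wx":0,"wy":0,"wz":0,"claw":100},{"dx":-5,"dy":-4,"dz":0,"wx":0,"wy":0,"wz":0,"claw":100},{"dx":-4,"dy":-4,"dz":0,"wx":0,"wy":0,"wz":0,"claw":80},{"dx":-2,"dy":-4,"dz":3,"wx":0,"wy":0,"wz":0.13,"claw":45},{"dx":0,"dy":-2,"dz":4,"wx":0,"wy":0,"wz":0.13,"claw":45},{"dx":0,"dy":0,"dz":4,"wx":0,"wy":0,"wz":0,"claw":45},{"dx":0,"dy":0,"dz":0,"wx":0,"wy":0,"wz":0,"claw":45}]' |sed -n 2,3p
python3 - <<'E'
from h import *
f=grab('wrist')
s=st()
for t in tabs(f,.036):
    if t[3]<26: print(*t)
print(rel(.390,-.159,.018,.79))
E
```

```text
tray rim nl [0.6311 0.0405 0.098 ]
tray rim fl [ 0.7396 -0.0198  0.098 ]
tray rim fr [ 0.6813 -0.1243  0.098 ]
tray rim nr [ 0.5715 -0.0634  0.098 ]
handle [0.5459 0.0582 0.044 ]
handle [ 0.5128 -0.0006  0.044 ]
face outer top [0.59   0.0626 0.062 ]
face outer top [ 0.5338 -0.0408  0.062 ]
cab front top [0.617 0.051 0.08 ]
cab front top [ 0.5531 -0.0575  0.08  ]
[-18.223 -17.511  10.134   0.259]
position: [0.4056, -0.1394, 0.187]
tool_rot: [-3.137, 0.002, 0.789]
t 10.07 pos [ 0.4068 -0.1396  0.1885] rot [-3.139e+00  1.000e-03  7.890e-01] F [ 0.3 -0.2  0.6] w 0.0389 ff 0.0
[508.8  75.7] [ 0.5895 -0.1982] 2.648 13.9 5.9
[285.5 216. ] [ 0.3902 -0.1584] 0.794 17.8 5.9
[  5.  274.5] [ 0.1741 -0.0213] 2.362 8.9 7.0
[ 48.8 331.5] [ 0.1532 -0.0832] 0.932 21.0 10.9
[-2.5590e+00  1.7300e-01  1.7053e+01 -1.0000e-03]
```

```bash
python3 -m handwheel '[{"dx":-2.5,"dy":0.2,"dz":4,"wx":0,"wy":0,"wz":0,"claw":45},{"dx":0,"dy":0,"dz":6,"wx":0,"wy":0,"wz":0,"claw":45},{"dx":0,"dy":0,"dz":5,"wx":0,"wy":0,"wz":0,"claw":45},{"dx":0,"dy":0,"dz":2,"wx":0,"wy":0,"wz":0,"claw":45},{"dx":0,"dy":0,"dz":0,"wx":0,"wy":0,"wz":0,"claw":45}]' |sed -n 2,3p
python3 -m handwheel '[{"dx":0,"dy":0,"dz":0,"wx":0,"wy":0,"wz":0,"claw":0},{"dx":0,"dy":0,"dz":0,"wx":0,"wy":0,"wz":0,"claw":0},{"dx":0,"dy":0,"dz":0,"wx":0,"wy":0,"wz":0,"claw":0},{"dx":0,"dy":0,"dz":-5,"wx":0,"wy":0,"wz":-0.13,"claw":0},{"dx":0,"dy":0,"dz":-5,"wx":0,"wy":0,"wz":-0.13,"claw":0},{"dx":0,"dy":0,"dz":-4,"wx":0,"wy":0,"wz":0,"claw":0},{"dx":0,"dy":0,"dz":0,"wx":0,"wy":0,"wz":0,"claw":0}]'
python3 - <<'E'
from h import *
print(rel(.549,-.195,.07,1.048))
E
```

```text
position: [0.3916, -0.1591, 0.0188]
tool_rot: [-3.141, 0.001, 0.789]
clock: 11.58
position: [0.3924, -0.1599, 0.1622]
tool_rot: [3.135, -0.0, 1.047]
force: [0.1, 0.3, -1.9]
grip_width: 0.0086
finger_force: 59.8
[ 4.7820e+00  1.5316e+01  9.2190e+00 -1.0000e-03]
```

```bash
python3 -m handwheel '[{"dx":1.2,"dy":4,"dz":0,"wx":0,"wy":0,"wz":0,"claw":0},{"dx":1.2,"dy":4,"dz":0,"wx":0,"wy":0,"wz":0,"claw":0},{"dx":1.2,"dy":4,"dz":0,"wx":0,"wy":0,"wz":0,"claw":0},{"dx":1.2,"dy":3.3,"dz":0,"wx":0,"wy":0,"wz":0,"claw":0},{"dx":0,"dy":0,"dz":3.5,"wx":0,"wy":0,"wz":0,"claw":0},{"dx":0,"dy":0,"dz":3.5,"wx":0,"wy":0,"wz":0,"claw":0},{"dx":0,"dy":0,"dz":0,"wx":0,"wy":0,"wz":0,"claw":0}]' |sed -n 2,6p
python3 - <<'E'
from h import *
print(rel(.549,-.195,.0705,1.048))
f=grab('wrist','w8')
E
```

```text
position: [0.5461, -0.1931, 0.0868]
tool_rot: [-3.137, 0.001, 1.049]
force: [0.3, 0.6, -0.2]
grip_width: 0.0083
finger_force: 59.6
[-2.100e-02  3.430e-01  1.632e+00  1.000e-03]
```

View pics/w8.png

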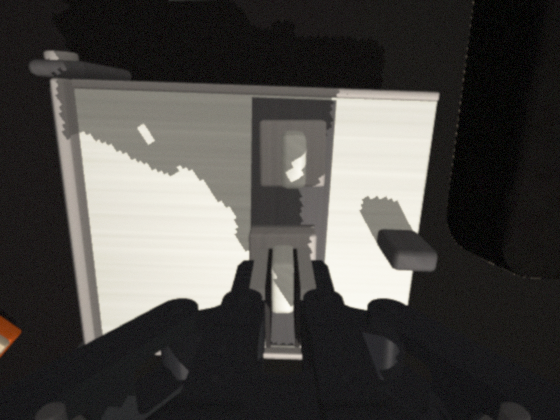

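The first block stands on the strip at (293,155), and the second is in the grip at (283,245), aligned with a gap between them. I'll lower it and release.

```bash
python3 -m handwheel '[{"dx":0,"dy":0.4,"dz":0.8,"wx":0,"wy":0,"wz":0,"claw":0},{"dx":0,"dy":0,"dz":0.7,"wx":0,"wy":0,"wz":0,"claw":0},{"dx":0,"dy":0,"dz":0.15,"wx":0,"wy":0,"wz":0,"claw":0},{"dx":0,"dy":0,"dz":0,"wx":0,"wy":0,"wz":0,"claw":0},{"dx":0,"dy":0,"dz":0,"wx":0,"wy":0,"wz":0,"claw":30},{"dx":0,"dy":0,"dz":0,"wx":0,"wy":0,"wz":0,"claw":30},{"dx":0,"dy":0,"dz":-4,"wx":0,"wy":0,"wz":0,"claw":30},{"dx":0,"dy":0,"dz":-5,"wx":0,"wy":0,"wz":0,"claw":45}]' |sed -n 2,6p
python3 - <<'E'
from h import *
print(rel(.304,-.2955,.2,1.36)); s=st(); print(np.round(s['qpos'],2))
f=grab('wrist','w9')
for t in tabs(f,.086): print(*t)
E
```

```text
position: [0.5507, -0.1953, 0.1629]
tool_rot: [-3.14, 0.0, 1.049]
force: [0.5, -0.8, 0.7]
grip_width: 0.0385
finger_force: 0.0
[-20.986 -16.394  -3.713  -0.311]
t 13.5 pos [ 0.5507 -0.1953  0.1629] rot [-3.14   0.     1.049] F [ 0.5 -0.8  0.7] w 0.0385 ff 0.0
[ 0.56  0.57 -0.45  1.76  0.31  0.89 -0.55]
[221.5 100.3] [ 0.5555 -0.1174] 2.586 22.6 3.1
[340.5 191.9] [ 0.5879 -0.2039] 0.989 117.0 39.1
[191.5 192. ] [ 0.5077 -0.1574] 1.025 110.6 69.5
[284.5 217.5] [ 0.5516 -0.1977] 1.053 18.0 5.6
[ 26.8 291. ] [ 0.375  -0.1562] 1.912 11.1 9.9
```

```bash
python3 -m handwheel '[{"dx":0,"dy":-2,"dz":-5,"wx":0,"wy":0,"wz":0,"claw":45},{"dx":-3.5,"dy":-3.5,"dz":-3,"wx":0,"wy":0,"wz":0,"claw":45},{"dx":-4,"dy":-3.5,"dz":0,"wx":0,"wy":0,"wz":0,"claw":45},{"dx":-4,"dy":-3.5,"dz":0,"wx":0,"wy":0,"wz":0,"claw":45},{"dx":-4,"dy":-3.5,"dz":0,"wx":0,"wy":0,"wz":0,"claw":45},{"dx":-3,"dy":0,"dz":2,"wx":0,"wy":0,"wz":-0.15,"claw":45},{"dx":0,"dy":0,"dz":3,"wx":0,"wy":0,"wz":-0.15,"claw":45},{"dx":0,"dy":0,"dz":0,"wx":0,"wy":0,"wz":0,"claw":45}]' |sed -n 2,6p
python3 - <<'E'
from h import *
f=grab('wrist','w10')
for t in tabs(f,.036):
    if t[3]<26: print(*t)
print(rel(.304,-.2955,.018,1.37))
E
```

```text
position: [0.3195, -0.2757, 0.1914]
tool_rot: [-3.139, -0.002, 1.348]
force: [0.2, 0.7, 0.6]
grip_width: 0.0386
finger_force: 0.0
[269.  213.5] [ 0.3036 -0.2959] 1.34 18.8 6.8
[-2.28  -1.143 17.446 -0.024]
```

View pics/w10.png

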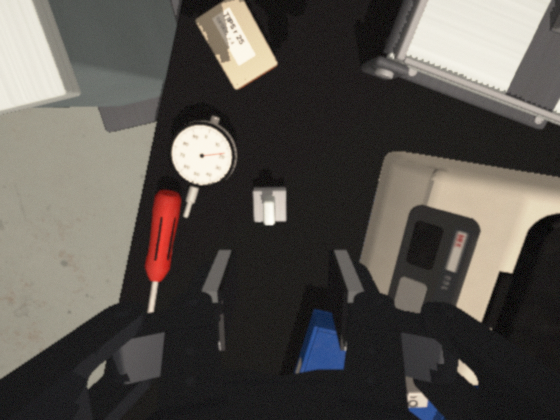

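Block C is at (269,205), clear of the dial gauge (left) and the balance (right).

```bash
python3 -m handwheel '[{"dx":-2.3,"dy":-1.2,"dz":4,"wx":0,"wy":0,"wz":0,"claw":35},{"dx":0,"dy":0,"dz":6,"wx":0,"wy":0,"wz":0,"claw":35},{"dx":0,"dy":0,"dz":5,"wx":0,"wy":0,"wz":0,"claw":35},{"dx":0,"dy":0,"dz":2.4,"wx":0,"wy":0,"wz":0,"claw":35},{"dx":0,"dy":0,"dz":0,"wx":0,"wy":0,"wz":0,"claw":35}]' |sed -n 2,3p
python3 -m handwheel '[{"dx":0,"dy":0,"dz":0,"wx":0,"wy":0,"wz":0,"claw":0},{"dx":0,"dy":0,"dz":0,"wx":0,"wy":0,"wz":0,"claw":0},{"dx":0,"dy":0,"dz":0,"wx":0,"wy":0,"wz":0,"claw":0},{"dx":0,"dy":0,"dz":-6,"wx":0,"wy":0,"wz":0,"claw":0},{"dx":0,"dy":0,"dz":-6,"wx":0,"wy":0,"wz":0.15,"claw":0},{"dx":0,"dy":0,"dz":-6,"wx":0,"wy":0,"wz":0.15,"claw":0},{"dx":0,"dy":0,"dz":-4,"wx":0,"wy":0,"wz":0,"claw":0},{"dx":0,"dy":0,"dz":0,"wx":0,"wy":0,"wz":0,"claw":0}]'
python3 - <<'E'
from h import *
C=np.array([.548,-.195]);a=-.523;ux=np.array([np.cos(a),np.sin(a)]);uy=np.array([-ux[1],ux[0]])
print(C-.047*uy,rel(*(C-.047*uy+.003*ux),.07,1.048))
E
```

```text
position: [0.3039, -0.2956, 0.0181]
tool_rot: [-3.14, -0.0, 1.347]
clock: 16.23
position: [0.3043, -0.2968, 0.2418]
tool_rot: [3.136, 0.002, 1.048]
force: [0.2, 0.7, -2.1]
grip_width: 0.0083
finger_force: 64.5
[ 0.52452438 -0.23571726] [16.294 16.324 17.178 -0.   ]
```

```bash
python3 -m handwheel '[{"dx":4,"dy":4,"dz":0,"wx":0,"wy":0,"wz":0,"claw":0},{"dx":4,"dy":4,"dz":0,"wx":0,"wy":0,"wz":0,"claw":0},{"dx":4,"dy":4,"dz":0,"wx":0,"wy":0,"wz":0,"claw":0},{"dx":4.3,"dy":4.3,"dz":0,"wx":0,"wy":0,"wz":0,"claw":0},{"dx":0,"dy":0,"dz":5,"wx":0,"wy":0,"wz":0,"claw":0},{"dx":0,"dy":0,"dz":5,"wx":0,"wy":0,"wz":0,"claw":0},{"dx":0,"dy":0,"dz":5,"wx":0,"wy":0,"wz":0,"claw":0},{"dx":0,"dy":0,"dz":0,"wx":0,"wy":0,"wz":0,"claw":0}]' |sed -n 2,6p
python3 - <<'E'
from h import *
C=np.array([.548,-.195]);a=-.523;ux=np.array([np.cos(a),np.sin(a)]);uy=np.array([-ux[1],ux[0]])
print(rel(*(C-.047*uy+.003*ux),.0705,1.048))
f=grab('wrist','w11')
E
```

```text
position: [0.5238, -0.2348, 0.0854]
tool_rot: [-3.135, 0.0, 1.049]
force: [-0.1, 1.0, 0.3]
grip_width: 0.0084
finger_force: 64.3
[-4.000e-02  4.060e-01  1.488e+00  1.000e-03]
```

View pics/w11.png

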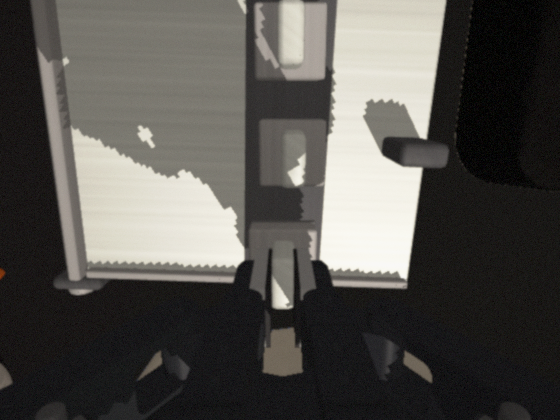

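Both placed blocks stand on the strip at (290,40) and (292,153). The third, in the grip, lines up inside the right rim. I'll set it down.

```bash
python3 -m handwheel '[{"dx":0,"dy":0.4,"dz":0.7,"wx":0,"wy":0,"wz":0,"claw":0},{"dx":0,"dy":0,"dz":0.6,"wx":0,"wy":0,"wz":0,"claw":0},{"dx":0,"dy":0,"dz":0.15,"wx":0,"wy":0,"wz":0,"claw":0},{"dx":0,"dy":0,"dz":0,"wx":0,"wy":0,"wz":0,"claw":0},{"dx":0,"dy":0,"dz":0,"wx":0,"wy":0,"wz":0,"claw":30},{"dx":0,"dy":0,"dz":0,"wx":0,"wy":0,"wz":0,"claw":30},{"dx":0,"dy":0,"dz":-4,"wx":0,"wy":0,"wz":0,"claw":30},{"dx":0,"dy":0,"dz":-5,"wx":0,"wy":0,"wz":0,"claw":45}]' |sed -n 2,6p
python3 -m handwheel '[{"dx":2,"dy":0,"dz":-5,"wx":0,"wy":0,"wz":0.18,"claw":45},{"dx":2,"dy":0,"dz":-5,"wx":0,"wy":0,"wz":0.18,"claw":45},{"dx":0,"dy":0,"dz":0,"wx":0,"wy":0,"wz":0.18,"claw":45},{"dx":0,"dy":0,"dz":0,"wx":0,"wy":0,"wz":0.18,"claw":45},{"dx":0,"dy":0,"dz":0,"wx":0,"wy":0,"wz":0.18,"claw":45},{"dx":0,"dy":0,"dz":0,"wx":0,"wy":0,"wz":0.18,"claw":45},{"dx":0,"dy":0,"dz":0,"wx":0,"wy":0,"wz":0.18,"claw":45},{"dx":0,"dy":0,"dz":0,"wx":0,"wy":0,"wz":0.18,"claw":45}]' |sed -n 2,3p
cat >> h.py <<'E'
C=np.array([.548,-.195]);A=-.523;ux=np.array([np.cos(A),np.sin(A)]);uy=np.array([-ux[1],ux[0]])
E
python3 - <<'E'
from h import *
f=grab('wrist','w12')
for t in tabs(f,.086): print(*t, 'strip', np.round([(t[1]-C)@ux,(t[1]-C)@uy],4))
g=f['frame'].min(2); 
for m in optics.masks_of('block_a','wrist'): print(m['p'],m['rect'])
print(rel(*(C+.056*ux),.075,A))
E
```

```text
position: [0.5291, -0.2376, 0.1643]
tool_rot: [-3.14, -0.0, 1.049]
force: [0.0, -0.6, 1.7]
grip_width: 0.0385
finger_force: 0.0
position: [0.5524, -0.2052, 0.2639]
tool_rot: [-3.142, -0.0, -0.397]
[277.6 136.1] [ 0.5908 -0.217 ] 1.013 125.5 42.1 strip [0.0481 0.0023]
[223.3 180.4] [ 0.5741 -0.1564] 1.06 18.8 7.0 strip [0.0033 0.0465]
[275.  185.4] [ 0.5519 -0.1974] 1.046 18.4 7.0 strip [ 0.0046 -0.0001]
[324.9 189.2] [ 0.5311 -0.2377] 1.06 18.5 7.2 strip [ 0.0067 -0.0454]
[261.2 236.3] [ 0.5107 -0.1661] 1.023 120.3 73.6 strip [-0.0467  0.0064]
[319.  361.6] [ 0.3609 -0.1658] 1.884 30.7 12.9 strip [-0.1767 -0.0682]
0.85 [305.1, 169.0, 34.5, 29.4]
0.71 [256.3, 163.2, 36.8, 34.6]
0.68 [210.1, 157.7, 36.6, 35.9]
[ 4.753 -0.038 18.894  0.129]
```

All three blocks stand on the strip, and the strip-frame numbers are good. Next I'll pinch the lift tab.

```bash
python3 -m handwheel '[{"dx":4.7,"dy":0,"dz":3,"wx":0,"wy":0,"wz":0.129,"claw":45},{"dx":0,"dy":0,"dz":5,"wx":0,"wy":0,"wz":0,"claw":45},{"dx":0,"dy":0,"dz":4,"wx":0,"wy":0,"wz":0,"claw":45},{"dx":0,"dy":0,"dz":0,"wx":0,"wy":0,"wz":0,"claw":45}]' |sed -n 2,5p
python3 - <<'E'
from h import *
P=C+.056*ux
print(rel(*P,.06,A))
f=grab('wrist','w13'); u=proj(f,[*P,.081]); print('expected tab top px',u)
g=f['frame'].mean(2); x,y=int(u[0]),int(u[1])
for r in range(y-36,y+40,6): print(r,[int(v) for v in g[r,x-60:x+61:6]])
E
```

```text
position: [0.5944, -0.2227, 0.1415]
tool_rot: [3.141, 0.005, -0.516]
force: [-1.0, 0.2, 1.3]
grip_width: 0.0384
[ 1.960e-01 -7.700e-02  8.147e+00  7.000e-03]
expected tab top px [281.84078305 220.27166282]
184 [197, 188, 172, 162, 158, 141, 127, 110, 104, 96, 83, 66, 60, 53, 41, 39, 31, 27, 34, 34, 33]
190 [236, 235, 234, 233, 235, 235, 236, 236, 235, 218, 208, 237, 238, 235, 236, 237, 236, 235, 233, 234, 232]
196 [235, 236, 235, 233, 236, 235, 237, 234, 138, 65, 69, 161, 238, 237, 235, 236, 236, 236, 236, 237, 238]
202 [235, 237, 234, 232, 235, 235, 150, 142, 138, 77, 82, 123, 237, 236, 236, 236, 235, 237, 236, 237, 239]
208 [236, 236, 234, 232, 236, 154, 145, 143, 137, 100, 104, 129, 237, 236, 236, 237, 237, 237, 235, 236, 238]
214 [235, 237, 233, 234, 232, 143, 146, 144, 136, 98, 99, 150, 237, 237, 236, 237, 236, 237, 237, 237, 239]
220 [233, 236, 235, 232, 234, 143, 146, 143, 138, 102, 101, 169, 236, 238, 236, 237, 237, 237, 237, 236, 238]
226 [236, 237, 235, 233, 234, 142, 143, 142, 177, 100, 99, 179, 235, 239, 237, 238, 237, 236, 237, 236, 239]
232 [235, 237, 234, 233, 234, 235, 225, 236, 234, 103, 97, 227, 236, 239, 238, 237, 237, 236, 237, 237, 239]
238 [233, 148, 143, 146, 199, 237, 237, 236, 235, 236, 234, 236, 237, 239, 237, 238, 235, 237, 237, 236, 238]
244 [141, 145, 143, 143, 187, 237, 237, 237, 234, 236, 236, 236, 236, 238, 238, 238, 235, 236, 239, 236, 239]
250 [130, 131, 74, 142, 193, 238, 237, 235, 234, 235, 234, 237, 236, 238, 239, 238, 235, 235, 181, 164, 171]
256 [136, 134, 36, 60, 74, 102, 103, 104, 105, 103, 107, 115, 123, 129, 133, 145, 154, 162, 46, 66, 134]
```

```bash
python3 -m handwheel '[{"dx":0.2,"dy":-0.1,"dz":4,"wx":0,"wy":0,"wz":0.007,"claw":45},{"dx":0,"dy":0,"dz":3,"wx":0,"wy":0,"wz":0,"claw":45},{"dx":0,"dy":0,"dz":1.1,"wx":0,"wy":0,"wz":0,"claw":45},{"dx":0,"dy":0,"dz":0,"wx":0,"wy":0,"wz":0,"claw":45},{"dx":0,"dy":0,"dz":0,"wx":0,"wy":0,"wz":0,"claw":0},{"dx":0,"dy":0,"dz":0,"wx":0,"wy":0,"wz":0,"claw":0},{"dx":0,"dy":0,"dz":0,"wx":0,"wy":0,"wz":0,"claw":0},{"dx":0,"dy":0,"dz":0,"wx":0,"wy":0,"wz":0,"claw":0}]' 110
```

```text
clock: 20.92
position: [0.5992, -0.2232, 0.0646]
tool_rot: [-3.14, -0.002, -0.527]
force: [-1.4, 2.9, 11.1]
grip_width: 0.0074
finger_force: 108.4
```

```bash
python3 -m handwheel '[{"dx":-0.03,"dy":0,"dz":-0.33,"wx":0,"wy":0.02,"wz":0,"claw":0},{"dx":-0.05,"dy":0,"dz":-0.42,"wx":0,"wy":0.025,"wz":0,"claw":0},{"dx":-0.06,"dy":0,"dz":-0.5,"wx":0,"wy":0.03,"wz":0,"claw":0},{"dx":-0.06,"dy":0,"dz":-0.5,"wx":0,"wy":0.03,"wz":0,"claw":0},{"dx":-0.06,"dy":0,"dz":-0.5,"wx":0,"wy":0.03,"wz":0,"claw":0},{"dx":-0.06,"dy":0,"dz":-0.5,"wx":0,"wy":0.03,"wz":0,"claw":0}]'
python3 - <<'E'
from h import *
s=st(); H=C-.11*ux; p=np.array(s['position']); print('angle pos',np.arctan2(p[2]-.046,(p[:2]-H)@ux)-np.arctan2(.0186,.166),'radius',np.hypot(p[2]-.046,(p[:2]-H)@ux),'lat',(p[:2]-H)@uy)
E
```

```text
clock: 21.68
position: [0.595, -0.2206, 0.0908]
tool_rot: [-3.14, -0.168, -0.527]
force: [10.2, 0.5, -10.4]
grip_width: 0.0068
finger_force: 107.6
t 21.68 pos [ 0.595  -0.2206  0.0908] rot [-3.14  -0.168 -0.527] F [ 10.2   0.5 -10.4] w 0.0068 ff 107.6
angle pos 0.15610729300816414 radius 0.1694927947633602 lat 0.0013270141410554465
```

```bash
python3 -m handwheel '[{"dx":-0.06,"dy":0,"dz":-0.5,"wx":0,"wy":0.03,"wz":0,"claw":0},{"dx":-0.06,"dy":0,"dz":-0.5,"wx":0,"wy":0.03,"wz":0,"claw":0},{"dx":-0.06,"dy":0,"dz":-0.5,"wx":0,"wy":0.03,"wz":0,"claw":0},{"dx":-0.06,"dy":0,"dz":-0.5,"wx":0,"wy":0.03,"wz":0,"claw":0},{"dx":-0.06,"dy":0,"dz":-0.5,"wx":0,"wy":0.03,"wz":0,"claw":0},{"dx":-0.06,"dy":0,"dz":-0.5,"wx":0,"wy":0.03,"wz":0,"claw":0},{"dx":-0.06,"dy":0,"dz":-0.45,"wx":0,"wy":0.025,"wz":0,"claw":0},{"dx":0,"dy":0,"dz":0,"wx":0,"wy":0,"wz":0,"claw":0}]'
python3 - <<'E'
from h import *
s=st(); H=C-.11*ux; p=np.array(s['position']); print('angle pos',np.arctan2(p[2]-.046,(p[:2]-H)@ux)-np.arctan2(.0186,.166),'radius',np.hypot(p[2]-.046,(p[:2]-H)@ux),'lat',(p[:2]-H)@uy)
for n in('scene','side','wrist'):
    f=grab(n,n+'L')
    for m in optics.masks_of('block_a',n): print(n,round(m['p'],2),np.round(m['rect']))
    for x in(.004,-.088):
        for y in(.0465,0,-.0455):
            th=.37; q=H+ux*((.11+x)*np.cos(th)-.02*np.sin(th))+uy*y; print('   exp',x,y,np.round(proj(f,[*q,.046+(.11+x)*np.sin(th)+.02])))
E
```

```text
clock: 22.68
position: [0.584, -0.2137, 0.1238]
tool_rot: [-3.14, -0.373, -0.527]
force: [0.9, 5.3, 6.6]
grip_width: 0.0073
finger_force: 110.3
t 22.68 pos [ 0.584  -0.2137  0.1238] rot [-3.14  -0.373 -0.527] F [0.9 5.3 6.6] w 0.0073 ff 110.3
angle pos 0.36517034986254626 radius 0.16943734332023197 lat 0.0018067298772150991
scene 0.71 [338. 232.  21.  20.]
scene 0.6 [351. 184.  18.  23.]
scene 0.58 [307. 176. 118.  88.]
scene 0.54 [329. 219.  14.  16.]
   exp 0.004 0.0465 [360. 192.]
   exp 0.004 0 [374. 201.]
   exp 0.004 -0.0455 [389. 212.]
   exp -0.088 0.0465 [323. 217.]
   exp -0.088 0 [336. 228.]
   exp -0.088 -0.0455 [350. 240.]
side 0.71 [259. 265.  11.  20.]
side 0.67 [265. 252.  20.  22.]
   exp 0.004 0.0465 [318. 247.]
   exp 0.004 0 [310. 262.]
   exp 0.004 -0.0455 [301. 278.]
   exp -0.088 0.0465 [280. 246.]
   exp -0.088 0 [271. 260.]
   exp -0.088 -0.0455 [262. 275.]
wrist 0.4 [155. 354.  10.  13.]
   exp 0.004 0.0465 [187. 381.]
   exp 0.004 0 [288. 381.]
   exp 0.004 -0.0455 [387. 380.]
   exp -0.088 0.0465 [200. 526.]
   exp -0.088 0 [288. 525.]
   exp -0.088 -0.0455 [374. 525.]
```

The left block held, and the middle and right blocks slid. I'll push slightly further to make sure the plate is against its stop, hold there, then lower along the arc.

```bash
python3 -m handwheel '[{"dx":-0.05,"dy":0,"dz":-0.25,"wx":0,"wy":0.01,"wz":0,"claw":0},{"dx":0,"dy":0,"dz":-0.1,"wx":0,"wy":0,"wz":0,"claw":0},{"dx":0,"dy":0,"dz":0,"wx":0,"wy":0,"wz":0,"claw":0},{"dx":0,"dy":0,"dz":0,"wx":0,"wy":0,"wz":0,"claw":0},{"dx":0,"dy":0,"dz":0,"wx":0,"wy":0,"wz":0,"claw":0}]'
python3 - <<'E'
from h import *
s=st(); H=C-.11*ux; p=np.array(s['position']); print('angle pos',np.arctan2(p[2]-.046,(p[:2]-H)@ux)-np.arctan2(.0186,.166))
f=grab('scene','sceneL2')
for m in optics.masks_of('block_a','scene'): print(round(m['p'],2),np.round(m['rect']))
for th in (.3,.34,.36,.38,.4):
  for y in (-.073,.073):
    q=H+ux*(.18*np.cos(th)-.004*np.sin(th))+uy*y; print(th,y,np.round(proj(f,[*q,.046+.18*np.sin(th)+.004*np.cos(th)]),1))
c=f['frame'][165:275,300:440];cv2.imwrite('pics/c4.png',cv2.resize(c,None,fx=5,fy=5,interpolation=3))
E
```

```text
clock: 23.6
position: [0.583, -0.2131, 0.1259]
tool_rot: [-3.14, -0.383, -0.527]
force: [18.7, -2.2, -19.7]
grip_width: 0.007
finger_force: 108.9
t 23.6 pos [ 0.583  -0.2131  0.1259] rot [-3.14  -0.383 -0.527] F [ 18.7  -2.2 -19.7] w 0.007 ff 108.9
angle pos 0.37961203563422274
0.86 [339. 233.  21.  19.]
0.76 [349. 181.  22.  24.]
0.66 [328. 217.  18.  25.]
0.3 -0.073 [428.4 210.6]
0.3 0.073 [379.8 180.2]
0.34 -0.073 [427.9 207.8]
0.34 0.073 [379.1 177.6]
0.36 -0.073 [427.7 206.4]
0.36 0.073 [378.8 176.3]
0.38 -0.073 [427.4 205. ]
0.38 0.073 [378.4 175.1]
0.4 -0.073 [427.  203.7]
0.4 0.073 [378.  173.8]
```

View pics/c4.png

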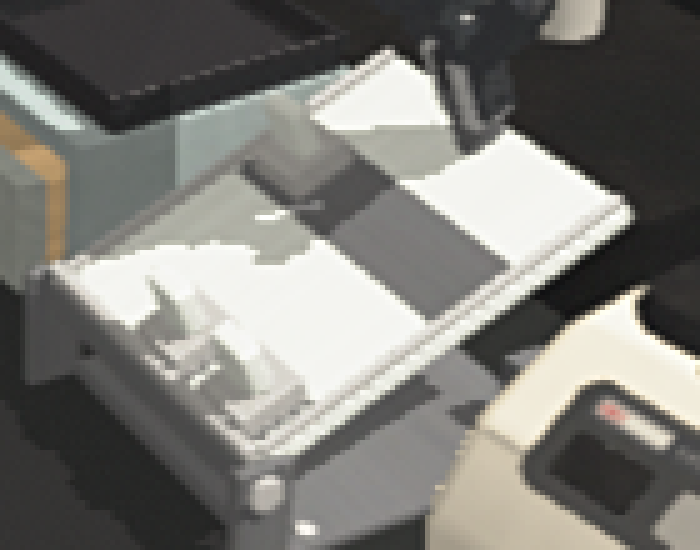

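The far corner at (390,50) in the crop matches 0.38 rad exactly. One block is still on the strip at (300,150) and two are at the foot, at (180,320) and (260,385). Lowering the plate.

```bash
python3 -m handwheel '[{"dx":0.05,"dy":0,"dz":0.5,"wx":0,"wy":-0.03,"wz":0,"claw":0},{"dx":0.05,"dy":0,"dz":0.5,"wx":0,"wy":-0.03,"wz":0,"claw":0},{"dx":0.05,"dy":0,"dz":0.5,"wx":0,"wy":-0.03,"wz":0,"claw":0},{"dx":0.05,"dy":0,"dz":0.5,"wx":0,"wy":-0.03,"wz":0,"claw":0},{"dx":0.05,"dy":0,"dz":0.5,"wx":0,"wy":-0.03,"wz":0,"claw":0},{"dx":0.05,"dy":0,"dz":0.5,"wx":0,"wy":-0.03,"wz":0,"claw":0},{"dx":0.05,"dy":0,"dz":0.5,"wx":0,"wy":-0.03,"wz":0,"claw":0},{"dx":0.05,"dy":0,"dz":0.5,"wx":0,"wy":-0.03,"wz":0,"claw":0}]' | sed -n 2,4p
python3 -m handwheel '[{"dx":0.05,"dy":0,"dz":0.5,"wx":0,"wy":-0.03,"wz":0,"claw":0},{"dx":0.05,"dy":0,"dz":0.5,"wx":0,"wy":-0.03,"wz":0,"claw":0},{"dx":0.05,"dy":0,"dz":0.5,"wx":0,"wy":-0.03,"wz":0,"claw":0},{"dx":0.05,"dy":0,"dz":0.5,"wx":0,"wy":-0.03,"wz":0,"claw":0},{"dx":0,"dy":0,"dz":0.2,"wx":0,"wy":-0.015,"wz":0,"claw":0},{"dx":0,"dy":0,"dz":0,"wx":0,"wy":0,"wz":0,"claw":0}]'
python3 - <<'E'
from h import *
s=st(); H=C-.11*ux; p=np.array(s['position']); print('angle pos',np.arctan2(p[2]-.046,(p[:2]-H)@ux)-np.arctan2(.0186,.166))
E
```

```text
position: [0.5952, -0.2207, 0.0892]
tool_rot: [-3.14, -0.142, -0.527]
force: [1.2, 2.5, 6.2]
clock: 25.45
position: [0.5988, -0.223, 0.0672]
tool_rot: [-3.14, -0.008, -0.528]
force: [7.3, 1.5, -1.9]
grip_width: 0.0067
finger_force: 112.4
t 25.45 pos [ 0.5988 -0.223   0.0672] rot [-3.14  -0.008 -0.528] F [ 7.3  1.5 -1.9] w 0.0067 ff 112.4
angle pos 0.013977564524035618
```

```bash
python3 -m handwheel '[{"dx":0,"dy":0,"dz":0.3,"wx":0,"wy":-0.008,"wz":0,"claw":0},{"dx":0,"dy":0,"dz":0.2,"wx":0,"wy":0,"wz":0,"claw":0},{"dx":0,"dy":0,"dz":0,"wx":0,"wy":0,"wz":0,"claw":0}]'
python3 -m handwheel '[{"dx":0,"dy":0,"dz":0,"wx":0,"wy":0,"wz":0,"claw":35},{"dx":0,"dy":0,"dz":0,"wx":0,"wy":0,"wz":0,"claw":35},{"dx":0,"dy":0,"dz":-5,"wx":0,"wy":0,"wz":0,"claw":45},{"dx":-2,"dy":-1,"dz":-6,"wx":0,"wy":0,"wz":0,"claw":45},{"dx":-3,"dy":-1,"dz":-6,"wx":0,"wy":0,"wz":0,"claw":100},{"dx":-3,"dy":-1,"dz":-3,"wx":0,"wy":0,"wz":0,"claw":100},{"dx":0,"dy":0,"dz":0,"wx":0,"wy":0,"wz":0,"claw":100}]'|sed -n 2,3p
python3 - <<'E'
from h import *
f=grab('wrist','w14')
for t in tabs(f,.086): print(*t, 'strip', np.round([(t[1]-C)@ux,(t[1]-C)@uy],4))
for m in optics.masks_of('block_a','wrist'): print(m['p'],m['rect'])
f=grab('scene')
g=f['frame'].mean(2)
for th in (0,.03,.06):
  for y in (-.073,.073):
    H=C-.11*ux;q=H+ux*(.18*np.cos(th)-.004*np.sin(th))+uy*y; u=proj(f,[*q,.046+.18*np.sin(th)+.004*np.cos(th)]);print(th,y,np.round(u,1))
x,y=370,198
for xx in(368,372,376,380,384): print(xx,[int(v) for v in g[185:215,xx]])
E
```

```text
clock: 25.82
position: [0.5992, -0.2231, 0.0644]
tool_rot: [-3.14, -0.001, -0.528]
force: [-3.8, 3.3, 32.9]
grip_width: 0.007
finger_force: 117.0
position: [0.5458, -0.1581, 0.2581]
tool_rot: [-3.14, -0.001, -0.526]
[315.2 105.8] [ 0.589  -0.2143] 1.014 124.8 42.3 strip [0.0452 0.0038]
[265.  156.5] [ 0.574  -0.1564] 1.045 17.3 6.1 strip [0.0032 0.0464]
[307.9 213.4] [ 0.5092 -0.163 ] 1.014 119.7 73.7 strip [-0.0496  0.0083]
[313.5 252. ] [ 0.4746 -0.1497] 1.045 17.7 6.0 strip [-0.0862  0.0026]
[361.5 253. ] [ 0.4512 -0.188 ] 1.045 17.7 6.1 strip [-0.0874 -0.0423]
[376.8 340.2] [ 0.3587 -0.1584] 1.943 31.9 12.6 strip [-0.1823 -0.0628]
0.97 [294.6, 226.6, 32.5, 31.7]
0.62 [249.9, 135.7, 38.2, 37.2]
0.58 [340.0, 228.6, 35.8, 29.1]
0 -0.073 [428.1 232.7]
0 0.073 [381.  200.9]
0.03 -0.073 [428.4 230.5]
0.03 0.073 [381.1 198.8]
0.06 -0.073 [428.7 228.2]
0.06 0.073 [381.2 196.7]
368 [160, 162, 162, 162, 163, 163, 163, 164, 167, 166, 153, 151, 149, 146, 135, 180, 254, 255, 233, 224, 225, 228, 227, 224, 223, 225, 238, 243, 189, 177]
372 [21, 23, 23, 24, 24, 27, 26, 26, 25, 25, 25, 26, 26, 21, 20, 26, 108, 255, 191, 200, 253, 248, 247, 247, 246, 239, 226, 181, 175, 175]
376 [24, 29, 25, 28, 27, 27, 26, 26, 26, 26, 27, 25, 26, 19, 8, 98, 255, 190, 226, 252, 248, 246, 246, 247, 247, 247, 247, 247, 247, 249]
380 [28, 27, 28, 27, 27, 27, 27, 24, 28, 26, 26, 25, 24, 10, 96, 255, 193, 228, 252, 248, 246, 246, 247, 247, 246, 246, 246, 247, 247, 246]
384 [42, 36, 31, 26, 26, 25, 27, 24, 26, 25, 27, 27, 28, 24, 24, 16, 12, 68, 216, 255, 251, 247, 247, 246, 246, 246, 247, 247, 246, 247]
```

Plate is level again. Now to the drawer handle.

```bash
python3 -m handwheel '[{"dx":-2.7,"dy":-3.8,"dz":0,"wx":0,"wy":0,"wz":0,"claw":100},{"dx":-2.7,"dy":-3.8,"dz":0,"wx":0,"wy":0,"wz":0,"claw":100},{"dx":-2.7,"dy":-3.8,"dz":0,"wx":0,"wy":0,"wz":0,"claw":100},{"dx":-2.8,"dy":-3.9,"dz":0,"wx":0,"wy":0,"wz":0,"claw":60},{"dx":0,"dy":0,"dz":0,"wx":0,"wy":0,"wz":-0.185,"claw":30},{"dx":0,"dy":0,"dz":0,"wx":0,"wy":0,"wz":-0.185,"claw":30},{"dx":0,"dy":0,"dz":0,"wx":0,"wy":0,"wz":-0.185,"claw":30},{"dx":0,"dy":0,"dz":0,"wx":0,"wy":0,"wz":-0.185,"claw":30}]'|sed -n 2,3p
python3 -m handwheel '[{"dx":0,"dy":0,"dz":2,"wx":0,"wy":0,"wz":-0.185,"claw":30},{"dx":0,"dy":0,"dz":3,"wx":0,"wy":0,"wz":-0.185,"claw":30},{"dx":0,"dy":0,"dz":3,"wx":0,"wy":0,"wz":-0.185,"claw":30},{"dx":0,"dy":0,"dz":3,"wx":0,"wy":0,"wz":-0.185,"claw":30},{"dx":0,"dy":0,"dz":0,"wx":0,"wy":0,"wz":-0.1,"claw":30},{"dx":0,"dy":0,"dz":0,"wx":0,"wy":0,"wz":0,"claw":30}]'|sed -n 2,3p
python3 - <<'E'
from h import *
print(rel(.529,.029,.028,1.06))
f=grab('wrist','w15')
g=f['frame'].mean(2)
u=proj(f,[.529,.029,.0495]); print(u)
for r in range(int(u[1])-40,int(u[1])+41,16): print(r,[int(v) for v in g[r,int(u[0])-40:int(u[0])+41:4]])
for m in optics.masks_of('unit_drawer0_handle','wrist'): print(m['p'],m['rect'])
E
```

```text
position: [0.5286, 0.0272, 0.2544]
tool_rot: [-3.139, 0.004, 0.218]
position: [0.528, 0.0274, 0.1444]
tool_rot: [-3.136, 0.001, 1.051]
[ 1.8700e-01  9.0000e-03  1.1637e+01 -9.0000e-03]
[282.1881134 204.563278 ]
164 [49, 48, 53, 37, 37, 38, 35, 163, 239, 252, 251, 252, 253, 253, 253, 253, 253, 253, 253, 254, 166]
180 [50, 48, 49, 44, 33, 35, 34, 154, 237, 253, 249, 114, 48, 51, 35, 37, 38, 38, 39, 37, 37]
196 [50, 53, 51, 48, 36, 35, 32, 143, 233, 253, 250, 118, 52, 53, 40, 34, 34, 36, 33, 31, 41]
212 [51, 49, 51, 50, 52, 52, 53, 120, 231, 254, 250, 121, 51, 54, 43, 30, 31, 37, 36, 33, 41]
228 [51, 51, 51, 49, 48, 49, 50, 107, 227, 254, 250, 131, 52, 52, 48, 52, 49, 35, 39, 37, 45]
244 [51, 51, 53, 51, 52, 51, 48, 84, 224, 253, 251, 131, 53, 52, 53, 51, 49, 50, 52, 40, 62]
0.86 [270.8, 109.0, 118.6, 164.0]
```

```bash
python3 -m handwheel '[{"dx":0.2,"dy":-0.2,"dz":5,"wx":0,"wy":0,"wz":0,"claw":30},{"dx":0,"dy":0,"dz":4,"wx":0,"wy":0,"wz":0,"claw":30},{"dx":0,"dy":0,"dz":2.6,"wx":0,"wy":0,"wz":0,"claw":30},{"dx":0,"dy":0,"dz":0,"wx":0,"wy":0,"wz":0,"claw":30},{"dx":0,"dy":0,"dz":0,"wx":0,"wy":0,"wz":0,"claw":0},{"dx":0,"dy":0,"dz":0,"wx":0,"wy":0,"wz":0,"claw":0},{"dx":0,"dy":0,"dz":0,"wx":0,"wy":0,"wz":0,"claw":0}]' 40
python3 -m handwheel '[{"dx":0,"dy":-1,"dz":0,"wx":0,"wy":0,"wz":0,"claw":0},{"dx":0,"dy":-2,"dz":0,"wx":0,"wy":0,"wz":0,"claw":0},{"dx":0,"dy":-2,"dz":0,"wx":0,"wy":0,"wz":0,"claw":0},{"dx":0,"dy":-1,"dz":0,"wx":0,"wy":0,"wz":0,"claw":0},{"dx":0,"dy":0,"dz":0,"wx":0,"wy":0,"wz":0,"claw":0}]'
```

```text
clock: 29.58
position: [0.5277, 0.0309, 0.0307]
tool_rot: [-3.14, -0.001, 1.052]
force: [-0.8, 1.4, 5.4]
grip_width: 0.0091
finger_force: 40.1
clock: 30.2
position: [0.4744, 0.0606, 0.0306]
tool_rot: [-3.139, 0.0, 1.053]
force: [-1.7, -2.4, 9.8]
grip_width: 0.0094
finger_force: 40.6
```

```bash
python3 -m handwheel '[{"dx":0,"dy":-0.8,"dz":0,"wx":0,"wy":0,"wz":0,"claw":0},{"dx":0,"dy":-0.4,"dz":0,"wx":0,"wy":0,"wz":0,"claw":0},{"dx":0,"dy":0,"dz":0,"wx":0,"wy":0,"wz":0,"claw":0}]'|sed -n 2,4p
python3 -m handwheel '[{"dx":0,"dy":-0.5,"dz":0,"wx":0,"wy":0,"wz":0,"claw":0},{"dx":0,"dy":0,"dz":0,"wx":0,"wy":0,"wz":0,"claw":0}]'|sed -n 2,4p
python3 -m handwheel '[{"dx":0,"dy":-0.5,"dz":0,"wx":0,"wy":0,"wz":0,"claw":0},{"dx":0,"dy":0,"dz":0,"wx":0,"wy":0,"wz":0,"claw":0}]'|sed -n 2,4p
```

```text
position: [0.4643, 0.0663, 0.0306]
tool_rot: [-3.139, 0.0, 1.053]
force: [-3.9, -2.1, 11.5]
position: [0.4599, 0.0687, 0.0306]
tool_rot: [-3.139, 0.0, 1.053]
force: [-1.8, -3.1, 10.5]
position: [0.4556, 0.0712, 0.0306]
tool_rot: [-3.139, 0.0, 1.053]
force: [-3.0, -2.9, 9.6]
```

```bash
python3 -m handwheel '[{"dx":0,"dy":-0.5,"dz":0,"wx":0,"wy":0,"wz":0,"claw":0},{"dx":0,"dy":0,"dz":0,"wx":0,"wy":0,"wz":0,"claw":0}]'|sed -n 2,4p
python3 -m handwheel '[{"dx":0,"dy":-0.5,"dz":0,"wx":0,"wy":0,"wz":0,"claw":0},{"dx":0,"dy":0,"dz":0,"wx":0,"wy":0,"wz":0,"claw":0}]'|sed -n 2,4p
python3 -m handwheel '[{"dx":0,"dy":-0.5,"dz":0,"wx":0,"wy":0,"wz":0,"claw":0},{"dx":0,"dy":0,"dz":0,"wx":0,"wy":0,"wz":0,"claw":0}]'|sed -n 2,4p
```

```text
position: [0.4511, 0.0736, 0.0306]
tool_rot: [-3.139, 0.001, 1.053]
force: [-3.0, -2.8, 10.3]
position: [0.4494, 0.0746, 0.0307]
tool_rot: [3.14, -0.001, 1.05]
force: [16.9, -14.2, -4.6]
position: [0.4492, 0.0749, 0.0311]
tool_rot: [3.135, -0.003, 1.047]
force: [46.8, -33.6, -26.5]
```

```bash
python3 -m handwheel '[{"dx":0,"dy":0.8,"dz":0.1,"wx":0,"wy":0,"wz":0,"claw":0},{"dx":0,"dy":0,"dz":0,"wx":0,"wy":0,"wz":0,"claw":0}]'|sed -n 2,4p
python3 -m handwheel '[{"dx":0,"dy":0,"dz":0,"wx":0,"wy":0,"wz":0,"claw":30},{"dx":0,"dy":0,"dz":0,"wx":0,"wy":0,"wz":0,"claw":30},{"dx":0,"dy":0,"dz":-5,"wx":0,"wy":0,"wz":0,"claw":30},{"dx":0,"dy":0,"dz":-6,"wx":0,"wy":0,"wz":0,"claw":45},{"dx":-2,"dy":4,"dz":-5,"wx":0,"wy":0,"wz":0,"claw":45},{"dx":-3,"dy":4,"dz":-2,"wx":0,"wy":0,"wz":0,"claw":45},{"dx":0,"dy":0,"dz":0,"wx":0,"wy":0,"wz":0,"claw":45}]'|sed -n 2,3p
python3 - <<'E'
from h import *
f=grab('wrist','w16')
h=np.array([.4494,.0746]);vx=np.array([.873,-.488]);vy=np.array([.488,.873])
g=f['frame']
# unwarp to drawer-top plane z=.058, sample along drawer axis, brightness
for y in(-.02,0,.02):
    row=[]
    for x in np.arange(-.02,.2,.005):
        u=proj(f,[*(h+x*vx+y*vy),.058]); c,r=int(round(u[0])),int(round(u[1]))
        row.append(tuple(int(v) for v in g[r,c]) if 0<=r<420 and 0<=c<560 else None)
    print(y,[sum(v)//3 if v else None for v in row])
x=.09
print('across',[ (lambda u:int(g[int(u[1]),int(u[0])].mean()) if 0<=u[0]<560 and 0<=u[1]<420 else None)(proj(f,[*(h+x*vx+y*vy),.058])) for y in np.arange(-.07,.071,.004)])
for t in tabs(f,.086):
    if t[3]<26:print(*t, 'strip', np.round([(t[1]-C)@ux,(t[1]-C)@uy],4))
E
```

```text
position: [0.451, 0.0738, 0.0303]
tool_rot: [-3.141, -0.0, 1.051]
force: [-2.7, -6.7, 29.5]
position: [0.4947, -0.0093, 0.2066]
tool_rot: [-3.141, -0.0, 1.047]
-0.02 [39, 39, 36, 36, 109, 233, 189, 90, 95, 96, 103, 102, 196, 197, 198, 213, 151, 137, 135, 136, 136, 138, 138, 136, 140, 138, 138, 138, 138, 138, 136, 137, 138, 138, 130, 122, 205, 203, 200, 116, 28, 46, 59, 62]
0 [34, 35, 39, 40, 75, 232, 185, 24, 26, 26, 22, 54, 204, 212, 201, 213, 171, 213, 214, 214, 214, 213, 216, 214, 216, 217, 217, 217, 217, 218, 141, 137, 137, 137, 134, 116, 199, 203, 197, 114, 25, 43, 59, 57]
0.02 [37, 36, 33, 38, 96, 229, 179, 39, 36, 40, 22, 40, 204, 204, 192, 210, 172, 214, 213, 215, 214, 212, 214, 213, 214, 212, 214, 213, 212, 211, 124, 122, 117, 117, 119, 110, 196, 192, 198, 113, 18, 38, 53, 52]
across [31, 29, 30, 19, 27, 43, 212, 213, 124, 127, 131, 138, 140, 152, 216, 211, 210, 214, 216, 219, 216, 215, 214, 214, 218, 222, 222, 218, 184, 212, 32, 25, 20, 28, 27, 32]
[160.  229.4] [0.4013 0.0156] 2.766 8.0 5.2 strip [-0.2323  0.1092]
[429.7 288.2] [ 0.5601 -0.134 ] 1.374 24.6 8.5 strip [-0.02    0.0589]
[328.5 337. ] [ 0.4683 -0.1335] 1.085 15.5 7.5 strip [-0.0998  0.0135]
[341.5 353.9] [ 0.4701 -0.1537] 0.919 8.5 5.6 strip [-0.0881 -0.0031]
```

```bash
python3 -m handwheel '[{"dx":-4.4,"dy":1.8,"dz":0,"wx":0,"wy":0,"wz":0,"claw":35},{"dx":-4.4,"dy":1.8,"dz":0,"wx":0,"wy":0,"wz":0,"claw":35},{"dx":-4.4,"dy":1.7,"dz":3,"wx":0,"wy":0,"wz":0,"claw":35},{"dx":0,"dy":0,"dz":2,"wx":0,"wy":0,"wz":0,"claw":35},{"dx":0,"dy":0,"dz":0,"wx":0,"wy":0,"wz":0,"claw":35}]'|sed -n 2,3p
python3 - <<'E'
from h import *
f=grab('wrist','w17')
for t in tabs(f,.086):
    if t[3]<26:print(*t, 'strip', np.round([(t[1]-C)@ux,(t[1]-C)@uy],4))
print(rel(.4746,-.1497,.069,1.045))
E
```

```text
position: [0.4729, -0.1455, 0.1539]
tool_rot: [-3.135, 0.0, 1.054]
[475. 111.] [ 0.5985 -0.1432] 2.624 18.9 2.2 strip [0.0179 0.0701]
[443.  153.2] [ 0.5737 -0.1564] 1.009 17.7 6.2 strip [0.003  0.0463]
[288. 224.] [ 0.4747 -0.1499] 1.061 18.1 6.0 strip [-0.086   0.0025]
[285. 290.] [ 0.451  -0.1881] 1.059 18.7 6.4 strip [-0.0875 -0.0425]
[-0.332  0.296  8.591  0.01 ]
```

```bash
python3 -m handwheel '[{"dx":-0.35,"dy":0.3,"dz":4,"wx":0,"wy":0,"wz":0,"claw":35},{"dx":0,"dy":0,"dz":3.5,"wx":0,"wy":0,"wz":0,"claw":35},{"dx":0,"dy":0,"dz":1,"wx":0,"wy":0,"wz":0,"claw":35},{"dx":0,"dy":0,"dz":0,"wx":0,"wy":0,"wz":0,"claw":35},{"dx":0,"dy":0,"dz":0,"wx":0,"wy":0,"wz":0,"claw":0},{"dx":0,"dy":0,"dz":0,"wx":0,"wy":0,"wz":0,"claw":0},{"dx":0,"dy":0,"dz":0,"wx":0,"wy":0,"wz":0,"claw":0}]' 60
python3 -m handwheel '[{"dx":0,"dy":0,"dz":-6,"wx":0,"wy":0,"wz":0,"claw":0},{"dx":0,"dy":0,"dz":-4,"wx":0,"wy":0,"wz":0,"claw":0},{"dx":0,"dy":0,"dz":0,"wx":0,"wy":0,"wz":0,"claw":0}]'
python3 - <<'E'
from h import *
print(rel(.547,.0441,.042,1.06))
E
```

```text
clock: 34.55
position: [0.4755, -0.1513, 0.0717]
tool_rot: [-3.141, -0.001, 1.053]
force: [-1.8, 1.8, 8.7]
grip_width: 0.0083
finger_force: 58.8
clock: 34.92
position: [0.4764, -0.1518, 0.1737]
tool_rot: [3.139, -0.001, 1.052]
force: [0.1, 0.9, -1.1]
grip_width: 0.0088
finger_force: 59.4
[ 2.0520e+01 -3.5780e+00  1.3165e+01 -8.0000e-03]
```

```bash
python3 -m handwheel '[{"dx":4.1,"dy":-0.7,"dz":0,"wx":0,"wy":0,"wz":0,"claw":0},{"dx":4.1,"dy":-0.7,"dz":0,"wx":0,"wy":0,"wz":0,"claw":0},{"dx":4.1,"dy":-0.7,"dz":0,"wx":0,"wy":0,"wz":0,"claw":0},{"dx":4.1,"dy":-0.7,"dz":0,"wx":0,"wy":0,"wz":0,"claw":0},{"dx":4.1,"dy":-0.8,"dz":0,"wx":0,"wy":0,"wz":0,"claw":0},{"dx":0,"dy":0,"dz":4,"wx":0,"wy":0,"wz":0,"claw":0},{"dx":0,"dy":0,"dz":3,"wx":0,"wy":0,"wz":0,"claw":0},{"dx":0,"dy":0,"dz":0,"wx":0,"wy":0,"wz":0,"claw":0}]'
python3 - <<'E'
from h import *
print(rel(.547,.0441,.045,1.06))
f=grab('wrist','w18')
for m in optics.masks_of('unit_drawer0_handle','wrist'): print(m['p'],m['rect'])
h=np.array([.4494,.0746]);vx=np.array([.873,-.488]);vy=np.array([.488,.873]); g=f['frame'].mean(2)
for y in (0.02,.035,.0):
  print([ (lambda u:int(g[int(u[1]),int(u[0])]) if 0<=u[0]<560 and 0<=u[1]<420 else None)(proj(f,[*(h+x*vx+y*vy),.058])) for x in np.arange(-.02,.2,.005)])
E
```

```text
clock: 35.92
position: [0.5435, 0.0447, 0.0987]
tool_rot: [-3.136, 0.002, 1.053]
force: [-0.2, -0.2, -1.1]
grip_width: 0.0083
finger_force: 59.3
[ 0.119  0.334  5.366 -0.007]
0.78 [109.1, 148.6, 289.8, 196.1]
[41, 43, 43, 41, 46, 226, 243, 84, 34, 34, 24, 155, 218, 223, 182, 222, 172, 208, 230, 230, 136, 150, 150, 150, 153, 152, 152, 241, 232, 232, 178, 157, 155, 158, 157, 153, 137, 232, 230, 215, 100, 28, 23, 81]
[43, 43, 45, 44, 44, 221, 242, 135, 135, 136, 138, 181, 218, 222, 174, 213, 172, 197, 230, 231, 229, 230, 230, 231, 230, 231, 230, 230, 231, 222, 142, 142, 141, 142, 144, 141, 119, 227, 227, 137, 108, 27, 31, 65]
[42, 44, 42, 43, 47, 226, 243, 63, 40, 46, 42, 164, 220, 224, 169, 224, 171, 206, 229, 42, 61, 145, 41, 190, 201, 37, 147, 47, 46, 222, 148, 139, 138, 141, 139, 138, 130, 235, 234, 136, 105, 22, 27, 76]
```

```bash
python3 -m handwheel '[{"dx":0.1,"dy":0.3,"dz":3,"wx":0,"wy":0,"wz":0,"claw":0},{"dx":0,"dy":0,"dz":1.5,"wx":0,"wy":0,"wz":0,"claw":0},{"dx":0,"dy":0,"dz":0.8,"wx":0,"wy":0,"wz":0,"claw":0},{"dx":0,"dy":0,"dz":0.1,"wx":0,"wy":0,"wz":0,"claw":0},{"dx":0,"dy":0,"dz":0,"wx":0,"wy":0,"wz":0,"claw":0}]'
python3 -m handwheel '[{"dx":0,"dy":0,"dz":0,"wx":0,"wy":0,"wz":0,"claw":20},{"dx":0,"dy":0,"dz":0,"wx":0,"wy":0,"wz":0,"claw":20},{"dx":0,"dy":0,"dz":-5,"wx":0,"wy":0,"wz":0,"claw":20},{"dx":0,"dy":0,"dz":-5,"wx":0,"wy":0,"wz":0,"claw":35},{"dx":0,"dy":0,"dz":-3,"wx":0,"wy":0,"wz":0,"claw":35},{"dx":0,"dy":0,"dz":0,"wx":0,"wy":0,"wz":0,"claw":35}]'|sed -n 2,3p
python3 - <<'E'
from h import *
f=grab('wrist','w19')
for t in tabs(f,.058):
    if t[3]<26:print(*t)
for m in optics.masks_of('block_a','wrist'): print(m['p'],m['rect'])
print(rel(.451,-.1881,.2,1.05))
E
```

```text
clock: 36.65
position: [0.5482, 0.0443, 0.0469]
tool_rot: [-3.139, -0.0, 1.053]
force: [0.2, 0.6, -1.1]
grip_width: 0.0087
finger_force: 59.3
position: [0.5493, 0.044, 0.1786]
tool_rot: [3.141, -0.002, 1.052]
[229.   10.5] [0.5825 0.1711] 1.756 11.6 4.8
[341.5   7. ] [0.6474 0.1364] 2.622 13.6 8.3
[386.7  11.9] [0.6717 0.1191] 0.555 20.3 9.5
[195.7  40.2] [0.5537 0.1669] 1.966 20.3 8.0
[268.6 195.5] [0.5419 0.0504] 1.091 16.5 6.1
0.6 [264.0, 172.1, 38.8, 38.0]
0.54 [400.7, 386.5, 10.1, 10.9]
[-2.4953e+01  3.0540e+00 -2.3870e+00  3.0000e-03]
```

```bash
python3 - <<'E'
from h import *
f=grab('wrist','w19')
for xy in((.548,.044),(.542,.0505)):
    print(xy,'tabtop',np.round(proj(f,[*xy,.058])),'bodytop',np.round(proj(f,[*xy,.036])),'base corners',[list(np.round(proj(f,[xy[0]+.015*(a*.873+b*.488),xy[1]+.015*(-a*.488+b*.873),.036]))) for a in(-1,1) for b in(-1,1)])
m=optics.masks_of('block_a','wrist')[0]; 
g=f['frame'].mean(2)
for r in range(164,232,4): print(r,[int(v) for v in g[r,236:324:4]])
E
```

```text
(0.548, 0.044) tabtop [282. 198.] bodytop [282. 191.] base corners [[np.float64(264.0), np.float64(209.0)], [np.float64(263.0), np.float64(173.0)], [np.float64(301.0), np.float64(209.0)], [np.float64(301.0), np.float64(173.0)]]
(0.542, 0.0505) tabtop [270. 195.] bodytop [271. 188.] base corners [[np.float64(253.0), np.float64(206.0)], [np.float64(252.0), np.float64(170.0)], [np.float64(290.0), np.float64(206.0)], [np.float64(290.0), np.float64(169.0)]]
164 [216, 214, 216, 216, 219, 216, 217, 217, 219, 217, 217, 217, 218, 218, 219, 218, 218, 217, 216, 217, 217, 218]
168 [218, 218, 219, 216, 218, 218, 218, 217, 218, 217, 218, 217, 217, 218, 219, 217, 218, 216, 217, 217, 218, 217]
172 [226, 225, 226, 226, 227, 227, 181, 156, 169, 142, 142, 142, 181, 204, 206, 206, 210, 217, 218, 218, 217, 216]
176 [225, 226, 226, 226, 225, 226, 215, 168, 218, 132, 137, 143, 147, 234, 237, 238, 234, 218, 215, 216, 215, 216]
180 [224, 222, 222, 223, 224, 224, 205, 167, 217, 133, 138, 158, 167, 192, 238, 237, 235, 220, 216, 215, 213, 213]
184 [222, 221, 223, 222, 222, 222, 205, 165, 181, 132, 160, 245, 250
[... 611 characters left out ...]
 224, 225]
208 [222, 221, 221, 221, 221, 222, 223, 222, 228, 229, 223, 251, 254, 250, 228, 230, 224, 222, 225, 223, 224, 222]
212 [218, 219, 220, 219, 219, 219, 218, 218, 220, 221, 221, 220, 222, 222, 223, 221, 222, 221, 221, 222, 221, 220]
216 [217, 218, 220, 218, 219, 221, 221, 220, 220, 219, 220, 220, 220, 221, 221, 221, 222, 222, 222, 222, 223, 217]
220 [213, 215, 214, 215, 215, 217, 217, 219, 217, 218, 217, 219, 217, 217, 217, 218, 219, 218, 219, 220, 220, 215]
224 [219, 219, 217, 214, 212, 212, 212, 214, 213, 214, 214, 215, 215, 215, 215, 217, 217, 217, 216, 218, 218, 209]
228 [223, 223, 224, 221, 219, 219, 218, 219, 219, 219, 213, 213, 213, 214, 214, 214, 215, 214, 214, 214, 215, 199]
```

The block stands upright where it was released. Now the second slid block.

```bash
python3 -m handwheel '[{"dx":-5,"dy":0.6,"dz":0,"wx":0,"wy":0,"wz":0,"claw":35},{"dx":-5,"dy":0.6,"dz":0,"wx":0,"wy":0,"wz":0,"claw":35},{"dx":-5,"dy":0.6,"dz":0,"wx":0,"wy":0,"wz":0,"claw":35},{"dx":-5,"dy":0.6,"dz":0,"wx":0,"wy":0,"wz":0,"claw":35},{"dx":-5,"dy":0.6,"dz":2,"wx":0,"wy":0,"wz":0,"claw":35},{"dx":0,"dy":0,"dz":2,"wx":0,"wy":0,"wz":0,"claw":35},{"dx":0,"dy":0,"dz":0,"wx":0,"wy":0,"wz":0,"claw":35}]'|sed -n 2,3p
python3 - <<'E'
from h import *
f=grab('wrist','w20')
for t in tabs(f,.086):
    if t[3]<26:print(*t, 'strip', np.round([(t[1]-C)@ux,(t[1]-C)@uy],4))
print(rel(.451,-.1881,.069,1.05))
E
```

```text
position: [0.4493, -0.1877, 0.1347]
tool_rot: [-3.135, -0.0, 1.052]
[284.4 229.4] [ 0.4509 -0.1881] 1.011 18.5 6.6 strip [-0.0876 -0.0425]
[112.6 369.7] [ 0.3104 -0.216 ] 0.186 18.3 5.0 strip [-0.1953 -0.1369]
[-2.500e-02  1.150e-01  6.665e+00  3.000e-03]
```

```bash
python3 -m handwheel '[{"dx":0,"dy":0.1,"dz":4,"wx":0,"wy":0,"wz":0,"claw":35},{"dx":0,"dy":0,"dz":2,"wx":0,"wy":0,"wz":0,"claw":35},{"dx":0,"dy":0,"dz":0.5,"wx":0,"wy":0,"wz":0,"claw":35},{"dx":0,"dy":0,"dz":0,"wx":0,"wy":0,"wz":0,"claw":35},{"dx":0,"dy":0,"dz":0,"wx":0,"wy":0,"wz":0,"claw":0},{"dx":0,"dy":0,"dz":0,"wx":0,"wy":0,"wz":0,"claw":0},{"dx":0,"dy":0,"dz":0,"wx":0,"wy":0,"wz":0,"claw":0}]' 60
python3 -m handwheel '[{"dx":0,"dy":0,"dz":-6,"wx":0,"wy":0,"wz":0,"claw":0},{"dx":0,"dy":0,"dz":-4,"wx":0,"wy":0,"wz":0,"claw":0},{"dx":0,"dy":0,"dz":0,"wx":0,"wy":0,"wz":0,"claw":0}]'
python3 - <<'E'
from h import *
print(rel(.5265,.0075,.045,1.06))
E
```

```text
clock: 39.4
position: [0.4517, -0.1885, 0.0723]
tool_rot: [-3.14, -0.0, 1.053]
force: [-2.3, 0.3, 8.8]
grip_width: 0.0084
finger_force: 58.8
clock: 39.78
position: [0.4527, -0.1892, 0.1743]
tool_rot: [3.139, -0.0, 1.052]
force: [-0.1, -0.7, -1.9]
grip_width: 0.0086
finger_force: 59.4
[ 2.0744e+01 -3.3370e+00  1.2928e+01 -8.0000e-03]
```

```bash
python3 -m handwheel '[{"dx":4.1,"dy":-0.6,"dz":0,"wx":0,"wy":0,"wz":0,"claw":0},{"dx":4.1,"dy":-0.6,"dz":0,"wx":0,"wy":0,"wz":0,"claw":0},{"dx":4.2,"dy":-0.7,"dz":0,"wx":0,"wy":0,"wz":0,"claw":0},{"dx":4.2,"dy":-0.7,"dz":0,"wx":0,"wy":0,"wz":0,"claw":0},{"dx":4.1,"dy":-0.7,"dz":0,"wx":0,"wy":0,"wz":0,"claw":0},{"dx":0,"dy":0,"dz":4,"wx":0,"wy":0,"wz":0,"claw":0},{"dx":0,"dy":0,"dz":3,"wx":0,"wy":0,"wz":0,"claw":0},{"dx":0,"dy":0,"dz":0,"wx":0,"wy":0,"wz":0,"claw":0}]'
python3 - <<'E'
from h import *
print(rel(.5265,.0075,.0445,1.06))
E
```

```text
clock: 40.78
position: [0.5235, 0.0079, 0.0995]
tool_rot: [-3.135, 0.002, 1.053]
force: [-0.1, 0.8, -0.6]
grip_width: 0.008
finger_force: 59.2
[ 0.118  0.278  5.499 -0.007]
```

```bash
python3 -m handwheel '[{"dx":0.1,"dy":0.3,"dz":3,"wx":0,"wy":0,"wz":0,"claw":0},{"dx":0,"dy":0,"dz":1.5,"wx":0,"wy":0,"wz":0,"claw":0},{"dx":0,"dy":0,"dz":0.9,"wx":0,"wy":0,"wz":0,"claw":0},{"dx":0,"dy":0,"dz":0.2,"wx":0,"wy":0,"wz":0,"claw":0},{"dx":0,"dy":0,"dz":0,"wx":0,"wy":0,"wz":0,"claw":0}]'
python3 -m handwheel '[{"dx":0,"dy":0,"dz":0,"wx":0,"wy":0,"wz":0,"claw":20},{"dx":0,"dy":0,"dz":0,"wx":0,"wy":0,"wz":0,"claw":20},{"dx":0,"dy":0,"dz":-5,"wx":0,"wy":0,"wz":0,"claw":20},{"dx":0,"dy":0,"dz":-5,"wx":0,"wy":0,"wz":0,"claw":35},{"dx":0,"dy":0,"dz":-3,"wx":0,"wy":0,"wz":0,"claw":35},{"dx":0,"dy":0,"dz":0,"wx":0,"wy":0,"wz":0,"claw":35}]'|sed -n 2,3p
python3 - <<'E'
from h import *
f=grab('wrist','w21')
for m in optics.masks_of('block_a','wrist'): print(m['p'],m['rect'])
for xy in((.527,.007),(.548,.044)): print(np.round([proj(f,[xy[0]+.015*(a*.873+b*.488),xy[1]+.015*(-a*.488+b*.873),.036]) for a in(-1,1) for b in(-1,1)]).tolist(),np.round(proj(f,[*xy,.058])))
g=f['frame'].mean(2)
for r in range(164,220,6): print(r,[int(v) for v in g[r,236:324:4]])
print(rel(.574,-.1564,.2,1.05))
E
```

```text
clock: 41.4
position: [0.5282, 0.0072, 0.0458]
tool_rot: [-3.139, -0.0, 1.053]
force: [0.3, 0.1, -0.3]
grip_width: 0.0081
finger_force: 59.3
position: [0.5293, 0.0069, 0.1775]
tool_rot: [3.141, -0.002, 1.052]
0.86 [264.2, 170.9, 36.4, 39.6]
0.56 [260.5, 115.6, 38.2, 41.2]
[[261.0, 211.0], [260.0, 174.0], [297.0, 210.0], [298.0, 174.0]] [279. 200.]
[[260.0, 159.0], [259.0, 119.0], [298.0, 158.0], [298.0, 119.0]] [278. 142.]
164 [217, 218, 219, 221, 220, 219, 140, 142, 142, 142, 141, 142, 142, 141, 142, 210, 222, 222, 223, 222, 223, 205]
170 [218, 220, 219, 220, 219, 221, 144, 124, 126, 125, 125, 128, 126, 127, 127, 148, 221, 224, 222, 222, 223, 170]
176 [217, 217, 215, 215, 214, 211, 133, 226, 152, 138, 143, 140, 200, 236, 236, 237, 216, 218, 217, 217, 218, 171]
182 [224, 224, 223, 222, 222, 221, 146, 228, 163, 139, 149, 165, 171, 236, 237, 239, 214, 214, 214, 214, 213, 155]
188 [198, 208, 183, 196, 206, 205, 139, 226, 141, 139, 240, 254, 254, 239, 239, 239, 197, 171, 197, 195, 169, 147]
194 [144, 142, 146, 145, 144, 145, 145, 226, 232, 138, 239, 254, 255, 241, 241, 240, 169, 146, 147, 147, 147, 144]
200 [142, 143, 144, 145, 147, 144, 148, 214, 234, 229, 240, 254, 255, 227, 237, 238, 163, 145, 145, 147, 150, 147]
206 [129, 130, 130, 132, 132, 132, 134, 134, 138, 133, 240, 254, 255, 169, 136, 136, 138, 135, 136, 134, 135, 136]
212 [131, 134, 132, 132, 129, 126, 130, 129, 130, 125, 149, 186, 190, 122, 120, 123, 124, 125, 127, 122, 124, 123]
218 [130, 130, 128, 130, 130, 131, 130, 132, 130, 132, 131, 131, 131, 132, 135, 131, 131, 134, 134, 132, 133, 132]
[-1.1907e+01  1.2070e+01 -2.4850e+00  3.0000e-03]
```

```bash
python3 -m handwheel '[{"dx":-4,"dy":4,"dz":0,"wx":0,"wy":0,"wz":0,"claw":30},{"dx":-4,"dy":4,"dz":0,"wx":0,"wy":0,"wz":0,"claw":30},{"dx":-4,"dy":4,"dz":0,"wx":0,"wy":0,"wz":0,"claw":30},{"dx":0,"dy":0,"dz":1,"wx":0,"wy":0,"wz":0,"claw":30},{"dx":0,"dy":0,"dz":0,"wx":0,"wy":0,"wz":0,"claw":30}]'|sed -n 2,3p
python3 - <<'E'
from h import *
f=grab('wrist','w22')
for t in tabs(f,.086):
    if t[3]<26:print(*t, 'strip', np.round([(t[1]-C)@ux,(t[1]-C)@uy],4))
for m in optics.masks_of('block_a','wrist'): print(m['p'],m['rect'])
print(rel(.574,-.1564,.069,1.05))
E
```

```text
position: [0.5721, -0.156, 0.1632]
tool_rot: [-3.136, 0.0, 1.053]
[282. 198.] [ 0.5776 -0.1464] 1.056 18.1 6.2 strip [0.0014 0.0569]
[362.  286.5] [ 0.5939 -0.2261] 1.115 6.7 5.3 strip [ 0.0553 -0.004 ]
[ 30.7 328.7] [ 0.378  -0.1417] 1.902 23.5 10.5 strip [-0.1739 -0.0387]
0.79 [82.6, 0.1, 56.8, 50.1]
0.76 [259.6, 164.5, 48.0, 48.0]
[-4.000e-02  1.580e-01  9.551e+00  5.000e-03]
```

```bash
python3 - <<'E'
from h import *
from scipy.spatial.transform import Rotation as Ro
from scipy.optimize import minimize
f=grab('wrist','w23')
m=[m for m in optics.masks_of('block_a','wrist') if m['rect'][0]>200][0]; M=m['region']; print(m['p'],m['rect'],M.sum())
def box(a,b,c,z):return np.array([[x,y,w] for x in(-a,a) for y in(-b,b) for w in(z,z+c)])
B=[box(.015,.015,.014,0),box(.005,.011,.022,.014)]
def sil(p,top=False):
    R=Ro.from_euler('xyz',[p[4],p[5],p[3]]); im=np.zeros(M.shape,np.uint8)
    for b in B[1:] if top else B:
        u=np.array([proj(f,q) for q in R.apply(b)+p[:3]]); cv2.fillConvexPoly(im,cv2.convexHull((u*16).astype(np.int32)),1,shift=4)
    return im>0
for xy in((.574,-.1564),(.5776,-.1464)):
    for z in(.05,.056): S=sil([*xy,z,A,0,0]); print(xy,z,round((S&M).sum()/(S|M).sum(),3), cv2.boundingRect(S.astype(np.uint8)))
best=min(((x,y,z) for x in np.arange(.566,.586,.002) for y in np.arange(-.166,-.136,.002) for z in(.05,)),key=lambda q:-(lambda S:(S&M).sum()/(S|M).sum())(sil([*q,A,0,0])))
S=sil([*best,A,0,0]);print(best,(S&M).sum()/(S|M).sum())
q=np.array(best[:2])-C; print('strip',q@ux,q@uy)
g=f['frame'].mean(2)
for r in range(140,240,5): print(r,[int(v) for v in g[r,236:336:5]])
E
```

```text
0.69 [257.5, 166.5, 50.5, 48.8] 1965
(0.574, -0.1564) 0.05 0.456 (262, 180, 45, 52)
(0.574, -0.1564) 0.056 0.407 (262, 182, 46, 54)
(0.5776, -0.1464) 0.05 0.895 (260, 166, 45, 51)
(0.5776, -0.1464) 0.056 0.852 (259, 167, 46, 53)
(np.float64(0.578), np.float64(-0.146), 0.05) 0.8917431192660551
strip 0.00151515266908743 0.05743434784507746
140 [18, 16, 16, 20, 14, 13, 10, 14, 8, 19, 10, 17, 15, 19, 15, 14, 15, 17, 20, 10]
145 [13, 18, 20, 26, 15, 23, 13, 15, 18, 15, 8, 18, 15, 22, 11, 20, 18, 17, 14, 18]
150 [56, 55, 56, 55, 54, 53, 56, 57, 59, 60, 55, 55, 51, 54, 52, 44, 43, 39, 42, 34]
155 [61, 63, 60, 58, 57, 55, 53, 57, 56, 56, 56, 55, 55, 57, 55, 54, 57, 55, 57, 70]
160 [154, 152, 147, 141, 132, 104, 102, 105, 110, 116, 111, 113, 116, 114, 111, 111, 104, 105, 93, 112]
165 [222, 219, 216, 211, 164, 89, 92, 95, 96, 96, 96, 98, 104, 201, 201, 197, 199, 196, 190, 186]
170 [231, 232, 232, 234, 124, 153, 110, 103, 105, 105, 142, 137, 127, 120, 102, 113, 240, 241, 240, 241]
175 [231, 231, 231, 233, 112, 164, 104, 102, 104, 112, 183, 190, 184, 184, 102, 125, 236, 237, 237, 237]
180 [233, 
[... 542 characters left out ...]
, 176, 181, 173, 226, 244, 230, 195, 198, 140, 104, 231, 240, 240, 241, 240]
210 [240, 240, 241, 239, 161, 138, 160, 144, 227, 248, 225, 185, 191, 121, 106, 236, 242, 241, 242, 242]
215 [240, 239, 238, 241, 147, 97, 101, 103, 129, 130, 109, 106, 106, 102, 105, 240, 244, 245, 245, 246]
220 [243, 242, 243, 241, 145, 99, 101, 105, 105, 103, 104, 106, 106, 107, 104, 239, 240, 240, 240, 240]
225 [240, 240, 239, 240, 140, 98, 103, 100, 101, 102, 105, 107, 108, 107, 104, 241, 241, 241, 241, 240]
230 [241, 241, 241, 241, 131, 97, 101, 103, 99, 104, 105, 107, 107, 109, 110, 241, 242, 243, 243, 241]
235 [242, 244, 244, 244, 134, 100, 99, 101, 100, 105, 104, 107, 109, 108, 105, 243, 244, 243, 244, 208]
```

The held block has been nudged sideways against the rim but is still upright, so I'll pick it there.

```bash
python3 -m handwheel '[{"dx":0.9,"dy":0.1,"dz":4,"wx":0,"wy":0,"wz":0,"claw":30},{"dx":0,"dy":0,"dz":4,"wx":0,"wy":0,"wz":0,"claw":30},{"dx":0,"dy":0,"dz":1.4,"wx":0,"wy":0,"wz":0,"claw":30},{"dx":0,"dy":0,"dz":0,"wx":0,"wy":0,"wz":0,"claw":30},{"dx":0,"dy":0,"dz":0,"wx":0,"wy":0,"wz":0,"claw":0},{"dx":0,"dy":0,"dz":0,"wx":0,"wy":0,"wz":0,"claw":0},{"dx":0,"dy":0,"dz":0,"wx":0,"wy":0,"wz":0,"claw":0}]' 60
python3 -m handwheel '[{"dx":0,"dy":0,"dz":-5,"wx":0,"wy":0,"wz":0,"claw":0},{"dx":0,"dy":0,"dz":-5,"wx":0,"wy":0,"wz":0,"claw":0},{"dx":0,"dy":0,"dz":-4,"wx":0,"wy":0,"wz":0,"claw":0},{"dx":0,"dy":0,"dz":0,"wx":0,"wy":0,"wz":0,"claw":0}]'
python3 - <<'E'
from h import *
print(rel(.656,-.042,.107,1.06))
E
```

```text
clock: 43.95
position: [0.5787, -0.1494, 0.072]
tool_rot: [-3.14, -0.0, 1.053]
force: [-2.0, 0.8, 8.7]
grip_width: 0.0081
finger_force: 62.1
clock: 44.45
position: [0.5798, -0.1497, 0.2143]
tool_rot: [3.139, -0.001, 1.052]
force: [0.3, -1.3, -1.6]
grip_width: 0.0082
finger_force: 60.9
[ 1.3125e+01  1.2810e+00  1.0727e+01 -8.0000e-03]
```

```bash
python3 -m handwheel '[{"dx":4.4,"dy":0.4,"dz":0,"wx":0,"wy":0,"wz":0,"claw":0},{"dx":4.4,"dy":0.4,"dz":0,"wx":0,"wy":0,"wz":0,"claw":0},{"dx":4.3,"dy":0.4,"dz":0,"wx":0,"wy":0,"wz":0,"claw":0},{"dx":0,"dy":0,"dz":4,"wx":0,"wy":0,"wz":0,"claw":0},{"dx":0,"dy":0,"dz":4,"wx":0,"wy":0,"wz":0,"claw":0},{"dx":0,"dy":0,"dz":0,"wx":0,"wy":0,"wz":0,"claw":0}]'
python3 - <<'E'
from h import *
print(rel(.656,-.042,.107,1.06))
f=grab('wrist','w24')
for m in optics.masks_of('block_a','wrist'): print(m['p'],m['rect'])
E
```

```text
clock: 45.2
position: [0.6517, -0.0414, 0.1278]
tool_rot: [-3.134, 0.003, 1.053]
force: [0.2, 0.4, -0.3]
grip_width: 0.0081
finger_force: 60.8
[ 0.161  0.408  2.083 -0.007]
0.91 [52.8, 146.5, 64.1, 52.1]
0.73 [249.8, 220.0, 68.8, 85.6]
0.7 [67.4, 207.1, 57.5, 54.8]
```

```bash
python3 -m handwheel '[{"dx":0.1,"dy":0.4,"dz":1,"wx":0,"wy":0,"wz":0,"claw":0},{"dx":0,"dy":0,"dz":0.7,"wx":0,"wy":0,"wz":0,"claw":0},{"dx":0,"dy":0,"dz":0.4,"wx":0,"wy":0,"wz":0,"claw":0},{"dx":0,"dy":0,"dz":0.1,"wx":0,"wy":0,"wz":0,"claw":0},{"dx":0,"dy":0,"dz":0,"wx":0,"wy":0,"wz":0,"claw":0}]'
python3 -m handwheel '[{"dx":0,"dy":0,"dz":0,"wx":0,"wy":0,"wz":0,"claw":20},{"dx":0,"dy":0,"dz":0,"wx":0,"wy":0,"wz":0,"claw":20},{"dx":0,"dy":0,"dz":-5,"wx":0,"wy":0,"wz":0,"claw":20},{"dx":0,"dy":0,"dz":-5,"wx":0,"wy":0,"wz":0,"claw":35},{"dx":0,"dy":-4,"dz":0,"wx":0,"wy":0,"wz":0,"claw":0},{"dx":0,"dy":-4,"dz":0,"wx":0,"wy":0,"wz":0,"claw":0},{"dx":0,"dy":-4,"dz":0,"wx":0,"wy":0,"wz":0,"claw":0},{"dx":0,"dy":0,"dz":0,"wx":0,"wy":0,"wz":0,"claw":0}]'|sed -n 2,3p
python3 - <<'E'
from h import *
f=grab('wrist','w25')
for m in optics.masks_of('block_a','wrist'): print(m['p'],m['rect'])
for z in(.12,.058):
  for t in tabs(f,z):
    if t[3]<26:print(z,*t)
h=np.array([.4494,.0746]);vx=np.array([.873,-.488])
print('handle target',rel(*(h-.03*vx),.03,1.06), rel(*h,.03,1.06))
f=grab('side')
for m in optics.masks_of('block_a','side'): print(m['p'],m['rect'])
print('exp',proj(f,[.657,-.042,.102]),proj(f,[.548,.044,.04]),proj(f,[.527,.007,.04]))
E
```

```text
clock: 45.92
position: [0.6575, -0.0424, 0.109]
tool_rot: [-3.139, -0.0, 1.053]
force: [-1.0, -0.6, -0.9]
grip_width: 0.0084
finger_force: 60.8
position: [0.552, 0.0182, 0.21]
tool_rot: [-3.139, 0.0, 1.055]
0.84 [249.4, 188.9, 35.5, 35.5]
0.7 [422.2, 176.0, 53.9, 48.0]
0.6 [247.1, 139.9, 36.3, 35.9]
0.12 [354.5   3.5] [0.6494 0.1048] 2.625 8.6 3.6
0.12 [265. 158.] [0.5596 0.0531] 1.054 20.6 20.3
0.12 [464.  185.5] [ 0.6638 -0.0266] 2.626 10.4 6.1
0.12 [251.8 202.3] [0.5371 0.032 ] 1.272 15.3 3.9
0.12 [271. 207.] [0.5465 0.0229] 1.054 22.2 14.5
0.12 [465.4 207.5] [ 0.6589 -0.0412] 1.049 20.9 8.4
0.12 [130.7 274.8] [0.4356 0.0286] 2.86 7.4 5.0
0.12 [344. 307.] [ 0.5548 -0.0681] 2.628 11.5 3.3
0.12 [283.5 361.5] [ 0.4937 -0.0873] 1.06 24.2 8.2
0.12 [412.8 371.8] [ 0.5751 -0.1437] 1.81 19.2 9.0
0.12 [  5.  380.5] [0.2977 0.0034] 0.854 14.2 7.7
0.058 [354.5   3.5] [0.6659 0.1119] 2.625 10.9 4.6
0.058 [464.  185.5] [ 0.6841 -0.0543] 2.626 13.2 7.7
0.058 [251.8 202.3] [0.5238 0.0198] 1.272 19.3 4.9
0.058 [130.7 274.8] [0.3953 0.0155] 2.86 9.4 6.3
0.058 [344. 307.] [ 0.5461 -0.1069] 2.628 14.6 4.1
0.058 [412.8 371.8] [ 0.5719 -0.2026] 1.81 24.3 11.4
0.058 [  5.  380.5] [ 0.2207 -0.0164] 0.854 18.0 9.7
handle target [-1.6000e-01 -1.4954e+01  1.7967e+01 -7.0000e-03] [-1.3500e-01 -1.1954e+01  1.7967e+01 -7.0000e-03]
0.74 [345.2, 206.6, 12.7, 17.1]
0.55 [290.2, 201.8, 17.6, 18.8]
exp [351.11362406 211.53039259] [297.54209809 209.48328539] [290.97621974 220.38492268]
```

All three blocks stand upright in their places. Now I'll pinch the handle and shut the drawer.

```bash
python3 -m handwheel '[{"dx":-0.1,"dy":-4,"dz":0,"wx":0,"wy":0,"wz":0,"claw":30},{"dx":0,"dy":-4,"dz":0,"wx":0,"wy":0,"wz":0,"claw":30},{"dx":0,"dy":-4,"dz":0,"wx":0,"wy":0,"wz":0,"claw":30},{"dx":0,"dy":0,"dz":5,"wx":0,"wy":0,"wz":0,"claw":30},{"dx":0,"dy":0,"dz":4,"wx":0,"wy":0,"wz":0,"claw":30},{"dx":0,"dy":0,"dz":0,"wx":0,"wy":0,"wz":0,"claw":30}]'|sed -n 2,6p
python3 - <<'E'
from h import *
f=grab('wrist','w26'); h=[.4494,.0746]
print(rel(*h,.03,1.06)); g=f['frame'].mean(2); u=proj(f,[*h,.048]); print(u)
for r in range(int(u[1])-40,int(u[1])+41,20): print(r,[int(v) for v in g[r,int(u[0])-40:int(u[0])+41:4]])
E
```

```text
position: [0.4476, 0.0753, 0.1179]
tool_rot: [-3.135, 0.002, 1.053]
force: [0.6, 1.8, 0.1]
grip_width: 0.0256
finger_force: 0.0
[-4.400e-02  1.230e-01  8.946e+00 -7.000e-03]
[285.01028391 217.98261899]
177 [42, 42, 44, 42, 35, 29, 33, 27, 38, 148, 214, 242, 238, 235, 235, 234, 235, 234, 233, 235, 235]
197 [43, 44, 39, 47, 43, 29, 28, 25, 34, 137, 212, 245, 239, 181, 29, 31, 25, 30, 28, 33, 31]
217 [42, 43, 47, 44, 40, 45, 43, 40, 42, 134, 209, 246, 239, 182, 45, 46, 26, 25, 27, 28, 27]
237 [36, 40, 44, 41, 41, 43, 39, 40, 39, 127, 209, 249, 239, 182, 39, 43, 40, 39, 31, 31, 27]
257 [99, 40, 44, 42, 41, 44, 44, 44, 39, 122, 207, 249, 240, 244, 244, 245, 247, 139, 37, 137, 141]
```

```bash
python3 -m handwheel '[{"dx":0,"dy":0.3,"dz":4,"wx":0,"wy":0,"wz":0,"claw":30},{"dx":0,"dy":0,"dz":3,"wx":0,"wy":0,"wz":0,"claw":30},{"dx":0,"dy":0,"dz":1.9,"wx":0,"wy":0,"wz":0,"claw":30},{"dx":0,"dy":0,"dz":0,"wx":0,"wy":0,"wz":0,"claw":0},{"dx":0,"dy":0,"dz":0,"wx":0,"wy":0,"wz":0,"claw":0},{"dx":0,"dy":0,"dz":0,"wx":0,"wy":0,"wz":0,"claw":0}]' 40
python3 -m handwheel '[{"dx":0,"dy":0.6,"dz":0,"wx":0,"wy":0,"wz":0,"claw":0},{"dx":0,"dy":1,"dz":0,"wx":0,"wy":0,"wz":0,"claw":0},{"dx":0,"dy":1.4,"dz":0,"wx":0,"wy":0,"wz":0,"claw":0},{"dx":0,"dy":1.5,"dz":0,"wx":0,"wy":0,"wz":0,"claw":0},{"dx":0,"dy":1.5,"dz":0,"wx":0,"wy":0,"wz":0,"claw":0},{"dx":0,"dy":1.5,"dz":0,"wx":0,"wy":0,"wz":0,"claw":0},{"dx":0,"dy":1,"dz":0,"wx":0,"wy":0,"wz":0,"claw":0},{"dx":0,"dy":0,"dz":0,"wx":0,"wy":0,"wz":0,"claw":0}]'
```

```text
clock: 48.68
position: [0.4513, 0.0743, 0.0313]
tool_rot: [-3.139, -0.001, 1.052]
force: [3.2, 3.9, -31.2]
grip_width: 0.009
finger_force: 38.6
clock: 49.68
position: [0.526, 0.0326, 0.0313]
tool_rot: [-3.139, -0.003, 1.052]
force: [4.6, 6.6, -25.7]
grip_width: 0.0092
finger_force: 39.3
```

```bash
python3 -m handwheel '[{"dx":0,"dy":0.8,"dz":0,"wx":0,"wy":0,"wz":0,"claw":0},{"dx":0,"dy":0.4,"dz":0,"wx":0,"wy":0,"wz":0,"claw":0},{"dx":0,"dy":0,"dz":0,"wx":0,"wy":0,"wz":0,"claw":0}]'|sed -n 2,4p
python3 -m handwheel '[{"dx":0,"dy":0.5,"dz":0,"wx":0,"wy":0,"wz":0,"claw":0},{"dx":0,"dy":0,"dz":0,"wx":0,"wy":0,"wz":0,"claw":0}]'|sed -n 2,4p
python3 -m handwheel '[{"dx":0,"dy":0.3,"dz":0,"wx":0,"wy":0,"wz":0,"claw":0},{"dx":0,"dy":0,"dz":0,"wx":0,"wy":0,"wz":0,"claw":0}]'|sed -n 2,4p
```

```text
position: [0.536, 0.027, 0.0313]
tool_rot: [-3.139, -0.003, 1.053]
force: [4.7, 7.7, -27.3]
position: [0.5388, 0.0254, 0.0312]
tool_rot: [-3.136, -0.002, 1.054]
force: [-5.6, 11.6, -17.6]
position: [0.5389, 0.0253, 0.0311]
tool_rot: [-3.132, -0.0, 1.055]
force: [-22.9, 20.2, -3.5]
```

```bash
python3 -m handwheel '[{"dx":0,"dy":-0.3,"dz":0,"wx":0,"wy":0,"wz":0,"claw":0},{"dx":0,"dy":0,"dz":0,"wx":0,"wy":0,"wz":0,"claw":30},{"dx":0,"dy":0,"dz":0,"wx":0,"wy":0,"wz":0,"claw":30},{"dx":0,"dy":0,"dz":-4,"wx":0,"wy":0,"wz":0,"claw":30},{"dx":0,"dy":0,"dz":-6,"wx":0,"wy":0,"wz":0,"claw":30},{"dx":0,"dy":-2,"dz":-5,"wx":0,"wy":0,"wz":0,"claw":30},{"dx":0,"dy":0,"dz":-5,"wx":0,"wy":0,"wz":0,"claw":30},{"dx":0,"dy":0,"dz":0,"wx":0,"wy":0,"wz":0,"claw":30}]'|sed -n 2,4p
python3 - <<'E'
from h import *
f=grab('wrist','w27')
hs=np.array([.5389,.0253]);vx=np.array([.873,-.488]);vy=np.array([.488,.873]); g=f['frame'].mean(2)
for y in(0,.02): print([ (lambda u:int(g[int(u[1]),int(u[0])]) if 0<=u[0]<560 and 0<=u[1]<420 else None)(proj(f,[*(hs+x*vx+y*vy),.046])) for x in np.arange(-.03,.08,.003)])
for t in tabs(f,.12):
    if t[3]<26:print(*t)
for n in('ref_block0','v_block'):
  f=grab('scene')
  for m in optics.masks_of(n,'scene')[:1]: print(n,m['p'],m['rect'])
for n in ['scene','side','wrist']:
  grab(n)
  for m in optics.masks_of('block_a',n): print(n,m['p'],m['rect'])
E
```

```text
position: [0.5243, 0.0333, 0.2347]
tool_rot: [3.139, -0.003, 1.052]
force: [0.6, 0.4, -0.7]
[48, 48, 50, 44, 42, 31, 34, 44, 59, 183, 240, 249, 178, 45, 39, 34, 33, 30, 37, 32, 41, 106, 106, 116, 230, 235, 238, 237, 145, 118, 236, 237, 237, 236, 174, 139, 118]
[51, 49, 49, 48, 40, 32, 31, 39, 57, 184, 239, 249, 233, 47, 31, 34, 32, 34, 36, 31, 33, 108, 109, 130, 230, 233, 234, 196, 144, 116, 233, 233, 233, 232, 211, 138, 85]
[247.2  15.9] [0.5664 0.1502] 0.607 25.5 15.7
[385.4   5.2] [0.6463 0.1119] 0.6 10.2 8.6
[234.5 294.5] [ 0.4542 -0.0155] 1.018 9.7 3.9
ref_block0 0.76 [217.1, 187.8, 24.2, 13.6]
v_block 0.82 [260.0, 166.9, 21.3, 19.5]
scene 0.69 [323.5, 154.2, 18.5, 23.3]
side 0.6 [344.7, 204.7, 15.2, 20.6]
wrist 0.91 [456.2, 168.4, 52.9, 46.7]
wrist 0.47 [296.5, 110.4, 69.8, 138.4]
```

The handle is at its shut position, the tray block stands, the bystanders haven't moved and the arm is clear.

```bash
python3 -c "
from workcell import job_done
print(job_done())"
```

```text
the job is handed in; nothing more can be done
None
```

The job is handed in, with no verdict returned: of the three blocks present, two slid and stand in the shut drawer, one held and stands in the top tray, and the plate is back down level.

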